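# Tilt-test coated sleds, lock the slick ones in the holder

### The arm

A 6-joint arm with a two-finger parallel gripper is mounted at the origin on the work surface. World frame = base frame: x ahead of the robot, y to its left, z up, the work surface at z = 0. Lengths are in m, angles in degrees, forces in N, time in s.
With the tool pointing down it reaches from about 0.25 to 0.725 m from the base axis. Payload 9.7 kg.
Tool frame: the origin (TCP) lies at the very end of the fingers, on their centre line; the grasp point (between the pads) lies grasp_offset behind it (grasp_offset is the distance from the TCP to the grasp point, in m); z points along the fingers, y is the line along which they close (so a half turn about z gives the same grasp; the last joint's range is limited). The gripper opens to 85 mm and grips with 20 to 120 N. Pads are 22 mm wide; open, the fingers measure 114 mm over their backs; the gripper's body (76 mm by 85 mm) begins 54 mm behind the grasp point. The pads swing forward as they close: fully open they stand 13 mm farther back than shut.
Start: joints at [-74.886, 4.979, 10.078, 95.1, 0, 90], TCP at [0.143, -0.531, 0.231] pointing down, gripper open.
Joint ranges: [-179.16, 179.16], [-48.56, 103.87], [-65.8, 70.77], [-126.05, 130.52], [-82.76, 87.17], [-180, 180]. Speed limits (degrees/s): [127.2, 127.2, 147.25, 180, 180, 180].

### API

Orientations are given as [roll, pitch, yaw] about the fixed x, y, z axes, in that order (R = Rz(yaw) Ry(pitch) Rx(roll)).
In Python, from workcell import get_obs, camera, calibration, job_done, recognise, cut_out, mark_of, grasp_offset gives the robot as it stands.
- The arm moves only by the tool servo_tool, never from a script. Its argument "moves" is a list of rows, each a list of 3 entries, a list of its own where there are three numbers: the turn, a rotation vector about the tool's x, y, z in degrees, then the shift along the tool's x, y, z in m, then the opening in per cent of the stroke, from 0 (shut) to 100 (fully open). In form: [[[ax, ay, az], [x, y, z], claw], ...]. A call has 1 to 12 rows; each row shifts and turns the commanded pose from where the row before left it, along the tool's axes as they then stand; what a row does not reach is not made up. A row lasts 1/10 s, in which the tool goes at most 50 mm and 8.59 degrees, less where a joint would pass 70% of its speed; a pose out of reach is approached as far as the arm can. A call is refused whole if a number of a shift passes 0.05 or a number of a turn 8.59, either way. A call with a gripper value outside its range is refused whole. The fingers move at their own pace and stop on an object; "force" is the grip in N (left out, the last holds). Time passes only in rows, so rows that do not move let the fingers close. It gives the time, the measured TCP pose, the force, the opening and the grip force at its end, in the units of the state.
- get_obs(): the state, without advancing time (a new reading comes with each control period).
- camera(name): name is "scene" or "top" or "wrist"; returns (picture, depth): 384x512x3 uint8, red, green, blue; 384x512 float32, m along the optical axis (not along the pixel's ray), 0 where there is no reading.
- calibration(name): a dict with "camera_matrix" (3x3 intrinsics, pixels), "R" (3x3) and "t" (3): a world point X has camera coordinates R X + t. Camera axes: x right, y down, z forward; pixel columns grow to the right and rows downward; lengths in m; the calibration is good to about 2 mm. The wrist camera is an equidistant fisheye: a pixel r from the principal point sees the ray r / f radians off the axis. A picture is of the moment at which its call begins: read the wrist's pose just before it. calibration takes no time and is no camera call; for the wrist camera it gives the pose at the moment of the call.
- job_done(): hands the job in; it is judged then, once.
Trained networks look in the newest picture that a camera, given by its name, has taken for a name from the list of things; names that differ only in an ending like _2 or _b are one class to them, and where a whole thing is asked for, a point or a joint stands for the part that bears it (a point fixed in the world has none). Each returns a list of dicts, best first, with "score" (0 to 1); they miss things now and then, are a little off and sometimes report something else, mostly with a low value. They report only what shows in the picture. A call takes as long as a camera call. They do not tell look-alikes from the thing itself.
- recognise(name, camera): "xyz" ([x, y, z] in m, in the coordinates of the camera as it stood for that picture, good to about 4 mm: the middle of the surface that is visible of it).
- cut_out(name, camera): "mask" (384x512 bool, what is visible of it).
- mark_of(name, camera): "xyz" ([x, y, z] in m, in the coordinates of the camera as it stood for that picture, good to about 4 mm: a listed point, or the origin of a listed thing).
The state is a dict: "time": time; "q": joint angles; "qd": joint speeds; "joint_efforts": joint torques, N m; "ee_pos": TCP position; "tcp_rot": TCP orientation; "wrist_force": force on the tool from outside, world axes, zero at the start; "torque": the same for the moment, N m; "opening": finger opening in m; "grasp_force": force on a finger pad.
Only numpy, scipy, OpenCV 4.12 (cv2) and the standard library are available. Lean on these libraries where they do the work, as an engineer would, in place of code of your own. Each camera call takes 0.05 s, during which the arm holds its last target. There are 200 camera calls.

### The job

Level the tilt deck and set every specimen sled on it, behind the orange start line, then tip the foot end fully down so that the slick sleds slide to the foot and the others stick. Bring the deck back to level, seat every sled that slid in a pocket of the holder and swing the red locking lever fully shut over them; put every sled that stuck upright in the red tray. Leave everything else on the bench where it is.

Things in the scene. Friction and masses are not known exactly. Their poses are not given: they have to be found in the camera images.
- sled_a: specimen sled, one of four exact look-alikes (3 or 4 present in a run). White base 34 (x) x 44 (y) x 14 mm tall, black underneath, with a blue grip block 16 (x) x 24 (y) x 24 mm tall on its middle (top at 38 mm). Origin: centre of the underside; z up; a half turn makes no difference. 60 to 130 g. Its underside is slick or grippy; letter and look say nothing, only the tilt test tells.
- sled_b: specimen sled, one of four exact look-alikes (3 or 4 present in a run). White base 34 (x) x 44 (y) x 14 mm tall, black underneath, with a blue grip block 16 (x) x 24 (y) x 24 mm tall on its middle (top at 38 mm). Origin: centre of the underside; z up; a half turn makes no difference. 60 to 130 g. Its underside is slick or grippy; letter and look say nothing, only the tilt test tells.
- sled_c: specimen sled, one of four exact look-alikes (3 or 4 present in a run). White base 34 (x) x 44 (y) x 14 mm tall, black underneath, with a blue grip block 16 (x) x 24 (y) x 24 mm tall on its middle (top at 38 mm). Origin: centre of the underside; z up; a half turn makes no difference. 60 to 130 g. Its underside is slick or grippy; letter and look say nothing, only the tilt test tells.
- sled_d: specimen sled, one of four exact look-alikes (3 or 4 present in a run). White base 34 (x) x 44 (y) x 14 mm tall, black underneath, with a blue grip block 16 (x) x 24 (y) x 24 mm tall on its middle (top at 38 mm). Origin: centre of the underside; z up; a half turn makes no difference. 60 to 130 g. Its underside is slick or grippy; letter and look say nothing, only the tilt test tells.
- deck (a joint): tilt of the aluminium deck about a hinge under its middle: 0 = level (a stop), 0.36 rad = foot end fully down (a stop). Balanced, it stays where it is left; partly tilted at the start. Pressing straight down on an end tab with shut fingers turns it, with 3 to 9 N. At full tilt grippy sleds stay put, slick ones slide to the foot stop within a second
- deck_mid (a point): centre of the deck's surface, 70 mm up, turning with the deck: x across, y from start to foot end, z out of the surface. Inside its rims 220 x 192 mm; rims above the surface: sides 12, foot 14, start end 8 mm. An orange line at y = -30 mm bounds the start zone (y -96 to -30). Four lanes at x = -81, -27, 27, 81 mm; a sled there at y = -62 mm, length along y, is well behind the line
- tab_foot (a point): top of the orange press tab (70 x 36 x 8 mm) at the foot end, 120 mm from the hinge line; pressing it down 42 mm from level tilts the deck fully. The deck hangs between two fixed black posts beside its side rims (270 mm apart outside, tops 72 mm high)
- tab_start (a point): top of the blue press tab (70 x 36 x 8 mm) at the start end, 120 mm from the hinge line; pressing it down brings the deck back to level
- lever (a joint): angle of the holder's red locking lever about its upright pivot: 0 = shut (a stop), lying over the +y ends of both pockets and barring seated sleds in; it grows anticlockwise from above as the lever swings out to the holder's +y side, up to 1.3 rad. Stays where left; about 0.5 N at the knob moves it. A sled that is not seated blocks it
- lever_pivot (a point): on the lever's upright pivot axis, at the lever's underside (23.5 mm above the table)
- lever_knob (a point): middle of the black upright knob on the lever's end, 14 mm in diameter, from 29.5 to 57.5 mm above the table, this point at 43.5 mm, 128 mm from the pivot axis. The lever bar is 12 mm wide and 6 mm thick
- tray: red open reject tray, fixed, outside 94 (x) x 126 (y) x 18 mm tall, walls and floor 3 mm. Origin under its centre; room for two sleds side by side, 28 mm either way from the centre along y, lengths along x
- pocket0 (a point): centre of the floor of a pocket of the fixed holder (aluminium plate 150 (x) x 64 (y) x 8 mm). Floor 8 mm above the table, opening 41 (x) x 51 (y) mm, 10 mm deep; the two pockets lie side by side along x, 48 mm apart. Axes are the holder's, z up; a sled goes in with its length along y, its underside on the pocket floor
- pocket1 (a point): centre of the floor of a pocket of the fixed holder (aluminium plate 150 (x) x 64 (y) x 8 mm). Floor 8 mm above the table, opening 41 (x) x 51 (y) mm, 10 mm deep; the two pockets lie side by side along x, 48 mm apart. Axes are the holder's, z up; a sled goes in with its length along y, its underside on the pocket floor
- pen: bystander, to be left alone: blue pen, 130 mm long, lying on the table
- weight: bystander, to be left alone: brass calibration weight, 30 mm across, 48 mm tall
- slide_box: bystander, to be left alone: green closed slide box 50 x 80 x 30 mm
- thumbscrew: bystander, to be left alone: black thumbscrew, 26 mm across, 24 mm tall
- bottle: bystander, to be left alone: white plastic bottle, 44 mm across, 100 mm tall
- jar: bystander, to be left alone: amber jar with a red cap, 40 mm across, 60 mm tall
- mouse: bystander, to be left alone: black computer mouse
Not all that is in view belongs to the job. Leave any green or pink look-alike of the sled_b alone.

How it is judged (in metres and radians):
On the way, in this order (a step that is already met when the one before it is completed fails the run):
1. with the deck level, every sled rests released on the deck in the start zone, behind the orange line (value of joint deck below 0.04 rad and x of sled_a in the frame of deck_mid between -0.105 and 0.105 m and y of sled_a in the frame of deck_mid between -0.085 and 0.085 m and z of sled_a in the frame of deck_mid between -0.006 and 0.006 m and y of each of sled_a, sled_b, sled_c, sled_d in the frame of deck_mid below -0.04 m and linear speed of each of sled_a, sled_b, sled_c, sled_d below 0.03 m/s and contact force between each of sled_a, sled_b, sled_c, sled_d and the fingers below 0.05 N and x of sled_b in the frame of deck_mid between -0.105 and 0.105 m and y of sled_b in the frame of deck_mid between -0.085 and 0.085 m and z of sled_b in the frame of deck_mid between -0.006 and 0.006 m and x of sled_c in the frame of deck_mid between -0.105 and 0.105 m and y of sled_c in the frame of deck_mid between -0.085 and 0.085 m and z of sled_c in the frame of deck_mid between -0.006 and 0.006 m and x of sled_d in the frame of deck_mid between -0.105 and 0.105 m and y of sled_d in the frame of deck_mid between -0.085 and 0.085 m and z of sled_d in the frame of deck_mid between -0.006 and 0.006 m), for 0.2 s.
2. the deck is tipped fully, foot end down, with every sled on it, and the slick sleds have slid to the foot (value of joint deck above 0.33 rad and x of sled_a in the frame of deck_mid between -0.105 and 0.105 m and y of sled_a in the frame of deck_mid between -0.085 and 0.085 m and z of sled_a in the frame of deck_mid between -0.006 and 0.006 m and x of sled_b in the frame of deck_mid between -0.105 and 0.105 m and y of sled_b in the frame of deck_mid between -0.085 and 0.085 m and z of sled_b in the frame of deck_mid between -0.006 and 0.006 m and y of each of sled_b, sled_c in the frame of deck_mid above 0.045 m and x of sled_c in the frame of deck_mid between -0.105 and 0.105 m and y of sled_c in the frame of deck_mid between -0.085 and 0.085 m and z of sled_c in the frame of deck_mid between -0.006 and 0.006 m and x of sled_d in the frame of deck_mid between -0.105 and 0.105 m and y of sled_d in the frame of deck_mid between -0.085 and 0.085 m and z of sled_d in the frame of deck_mid between -0.006 and 0.006 m), for 0.2 s.
At the end, for the whole second after the job is handed in: The deck is level (within 0.04 rad); every slick sled is seated in a pocket (its underside within 3 mm of the pocket floor, centre within 6 mm of the pocket's); the lever is shut (within 0.08 rad); every grippy sled stands upright on the floor of the red tray; all at rest (value of joint deck below 0.04 rad and value of joint lever below 0.08 rad and ((x of sled_b in the frame of pocket0 between -0.006 and 0.006 m and y of sled_b in the frame of pocket0 between -0.006 and 0.006 m and z of sled_b in the frame of pocket0 between -0.004 and 0.003 m) or (x of sled_b in the frame of pocket1 between -0.006 and 0.006 m and y of sled_b in the frame of pocket1 between -0.006 and 0.006 m and z of sled_b in the frame of pocket1 between -0.004 and 0.003 m)) and angle between each of sled_b, sled_c, sled_a, sled_d's own z axis and vertical below 0.1 rad and linear speed of each of sled_b, sled_c, sled_a, sled_d below 0.02 m/s and ((x of sled_c in the frame of pocket0 between -0.006 and 0.006 m and y of sled_c in the frame of pocket0 between -0.006 and 0.006 m and z of sled_c in the frame of pocket0 between -0.004 and 0.003 m) or (x of sled_c in the frame of pocket1 between -0.006 and 0.006 m and y of sled_c in the frame of pocket1 between -0.006 and 0.006 m and z of sled_c in the frame of pocket1 between -0.004 and 0.003 m)) and x of sled_a in the frame of tray between -0.043 and 0.043 m and y of sled_a in the frame of tray between -0.059 and 0.059 m and z of sled_a in the frame of tray between -0.002 and 0.009 m and x of sled_d in the frame of tray between -0.043 and 0.043 m and y of sled_d in the frame of tray between -0.059 and 0.059 m and z of sled_d in the frame of tray between -0.002 and 0.009 m); the robot touches nothing.
It fails at once if a bystander is moved by more than 30 mm (distance of any of pen, weight, slide_box, thumbscrew, bottle, jar, mouse from where it was at the start of the episode above 0.03 m).
Of sled_a, sled_b, sled_c, sled_d only 3 to 4 are there at a start; the rules pass over those that are not, and their reading is None.
At some moment in a run one of sled_a, sled_b, sled_c, sled_d may be knocked a few centimetres aside while the robot is not near it.
Once in a run the grip may slacken for a moment while it holds something.
It also fails if it takes over 210 s, if anything falls off the work surface, if the arm or the gripper's body presses on something with over 40 N, if the wrist force passes 120 N, or if a joint passes its speed limit or range.

## Working session

There is one attempt and no reset: what is moved stays moved. The work goes in short steps, Python scripts to look and compute and a tool call to move; the robot and the scene stay as the last step left them, time stands still between calls to the robot, and variables do not carry over. Pictures are saved under pics/ and viewed, at most 14 in all, crops included, and the job is handed in when it is done.

Besides the shell and the picture viewer there is one more tool, called after "Request:" as name([rows], argument=value, ...), one row to a line, values as JSON. servo_tool: Moves the arm, as the interface text tells. Its arguments: {"type":"object","properties":{"moves":{"type":"array"},"force":{"type":"number"}},"required":["moves"]}

```bash
mkdir -p pics; ls; cat > h.py <<'E'
import numpy as np,cv2
from workcell import *
def save(n,im): cv2.imwrite('pics/'+n,im[:,:,::-1])
def w(c,p):
    k=calibration(c); return np.array(k['R']).T@(np.array(p)-np.array(k['t']))
def cloud(c,d):
    k=calibration(c);K=np.array(k['camera_matrix']);v,u=np.mgrid[:384,:512]
    P=np.stack([(u-K[0,2])/K[0,0]*d,(v-K[1,2])/K[1,1]*d,d],-1)
    return (P-np.array(k['t']))@np.array(k['R'])
E
python3 - <<'E'
from h import *
o=get_obs();print(o['time'],o['ee_pos'],o['tcp_rot'],o['opening'],grasp_offset)
ims=[]
for c in('top','scene'):
    im,d=camera(c);save(c+'0.png',cv2.resize(im,(800,600)))
    for n in['sled_a','deck_mid','tab_foot','tab_start','lever_pivot','lever_knob','tray','pocket0','pocket1','slide_box','bottle','weight','jar']:
        print(c,n,[(round(r['score'],2),w(c,r['xyz']).round(3).tolist()) for r in mark_of(n,c)][:6])
E
```

```text
pics
0.0 [ 0.1433467  -0.53077102  0.23059135] [-1.79926521e+02  1.60317674e-03  1.51144682e+01] 0.0851866152452659 0.0187
top sled_a [(0.74, [0.453, -0.321, -0.001]), (0.72, [0.342, -0.227, 0.002]), (0.6, [0.398, -0.15, 0.002]), (0.53, [0.437, -0.249, 0.005]), (0.51, [0.534, -0.238, -0.004])]
top deck_mid [(0.78, [0.574, -0.008, 0.071])]
top tab_foot [(0.6, [0.567, 0.109, 0.035])]
top tab_start [(0.74, [0.579, -0.127, 0.103])]
top lever_pivot [(0.83, [0.507, 0.24, 0.023]), (0.19, [0.499, -0.419, -0.004])]
top lever_knob [(0.58, [0.584, 0.335, 0.044]), (0.17, [0.581, -0.124, 0.1])]
top tray [(0.79, [0.404, 0.348, -0.002])]
top pocket0 [(0.85, [0.593, 0.219, 0.009]), (0.63, [0.546, 0.217, 0.009]), (0.56, [0.287, -0.435, 0.0])]
top pocket1 [(0.85, [0.593, 0.219, 0.009]), (0.63, [0.546, 0.217, 0.009]), (0.56, [0.287, -0.435, 0.0])]
top slide_box [(0.96, [0.661, 0.367, 0.0])]
top bottle [(0.8, [0.752, 0.162, 0.0])]
top weight [(0.6, [0.497, -0.421, -0.0]), (0.38, [0.586, 0.338, 0.045])]
top jar [(0.64, [0.75, -0.168, -0.003])]
scene sled_a [(0.72, [0.438, -0.247, -0.0]), (0.56, [0.539, -
[... 273 characters left out ...]
ab_start [(0.91, [0.584, -0.113, 0.103])]
scene lever_pivot [(0.58, [0.511, 0.242, 0.027]), (0.31, [0.407, 0.342, 0.003])]
scene lever_knob [(0.86, [0.585, 0.334, 0.043])]
scene tray [(0.73, [0.406, 0.342, 0.001]), (0.71, [0.594, 0.216, 0.009]), (0.17, [0.577, -0.005, 0.067])]
scene pocket0 [(0.8, [0.594, 0.216, 0.01]), (0.78, [0.549, 0.22, 0.006])]
scene pocket1 [(0.8, [0.594, 0.216, 0.01]), (0.78, [0.549, 0.22, 0.006])]
scene slide_box [(0.88, [0.659, 0.361, -0.002])]
scene bottle [(0.86, [0.758, 0.161, 0.002]), (0.64, [0.577, -0.004, 0.068])]
scene weight [(0.69, [0.585, -0.117, 0.1]), (0.62, [0.503, -0.42, -0.001])]
scene jar [(0.53, [0.761, -0.168, 0.001]), (0.46, [0.54, -0.24, 0.001])]
```

View pics/top0.png

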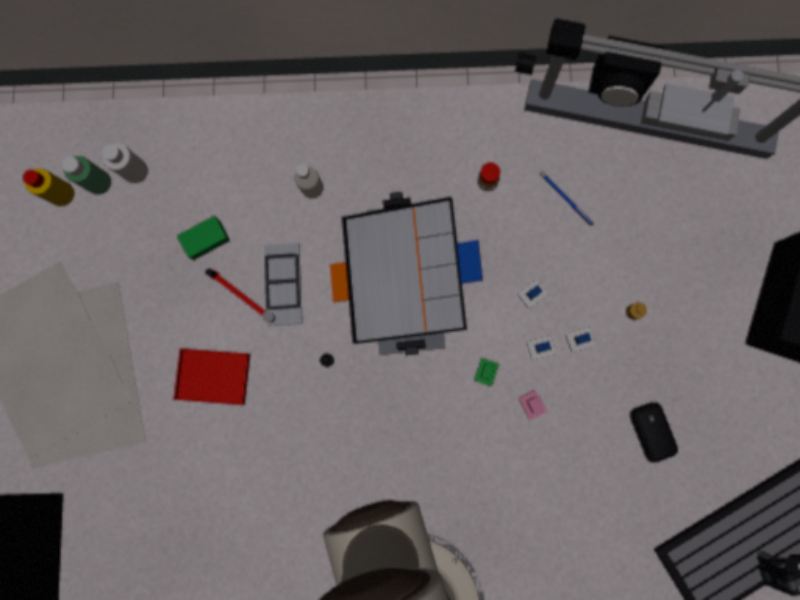

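View pics/scene0.png

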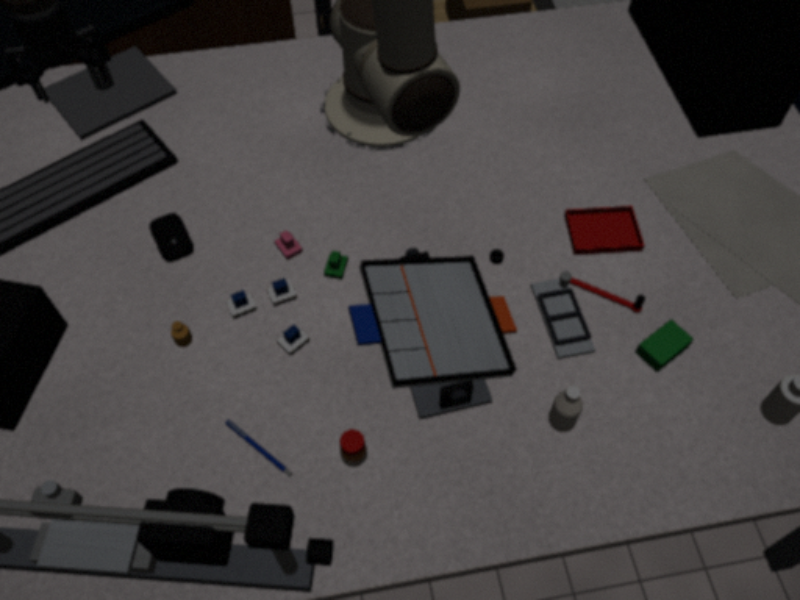

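```bash
cat >> h.py <<'E'
def mk(m,P,zlo,zhi,roi=None):
    """centre, long-axis yaw (deg), size of the masked points between two heights"""
    s=m&(P[...,2]>zlo)&(P[...,2]<zhi)
    if roi is not None: s&=np.hypot(P[...,0]-roi[0],P[...,1]-roi[1])<roi[2]
    q=(P[s][:,:2]*1000).astype(np.float32)
    if len(q)<8:return None
    (cx,cy),(a,b),t=cv2.minAreaRect(q)
    if a<b:a,b,t=b,a,t+90
    return [round(cx/1000,4),round(cy/1000,4),round((t+90)%180-90,1),round(a),round(b),len(q)]
def sleds(c='top',zoff=0,pts=None,im=None,d=None,r=.04):
    """blue grip tops near pts"""
    if im is None: im,d=camera(c)
    P=cloud(c,d);h=cv2.cvtColor(im,cv2.COLOR_RGB2HSV)
    blue=(h[...,0]>95)&(h[...,0]<130)&(h[...,1]>90)
    for p in pts: 
        print('blue',p,mk(blue,P,zoff+.03,zoff+.045,(*p,r)),'white',mk((h[...,1]<60)&(h[...,2]>130),P,zoff+.008,zoff+.019,(*p,r)))
E
python3 - <<'E'
from h import *
im,d=camera('top')
pts=[(.453,-.321),(.342,-.227),(.398,-.15),(.437,-.249),(.534,-.238)]
sleds(im=im,d=d,pts=pts)
P=cloud('top',d);h=cv2.cvtColor(im,cv2.COLOR_RGB2HSV)
for p in pts:
    s=(np.hypot(P[...,0]-p[0],P[...,1]-p[1])<.012)&(P[...,2]>.03); print(p,np.median(h[s],0),np.median(im[s],0),np.median(P[s][:,2]))
print(calibration('top')['t'],calibration('wrist'))
E
```

```text
blue (0.453, -0.321) [0.4516, -0.318, -73.4, 22, 11, 39] white [0.4507, -0.3194, -73.4, 41, 33, 86]
blue (0.342, -0.227) None white [0.3184, -0.2352, -65.9, 32, 3, 13]
blue (0.398, -0.15) None white None
blue (0.437, -0.249) [0.4386, -0.2465, -73.4, 21, 12, 37] white [0.4378, -0.2484, -76.5, 42, 34, 89]
blue (0.534, -0.238) [0.536, -0.2362, -47.3, 24, 12, 37] white [0.5319, -0.2319, -56.3, 59, 34, 90]
(0.453, -0.321) [109. 174.  80.] [25. 45. 80.] 0.03743280971687595
(0.342, -0.227) [168.  98. 139.] [139.  86. 108.] 0.0380586963842633
(0.398, -0.15) [ 68. 185.  98.] [27. 98. 44.] 0.03854717924857421
(0.437, -0.249) [109.  170.5  80. ] [26. 46. 80.] 0.03850205412069008
(0.534, -0.238) [109. 172.  80.] [26. 45. 80.] 0.03807897516704802
[-0.00782632  0.51713911  1.09167009] {'camera_matrix': array([[297.31863964,   0.        , 256.23077656],
       [  0.        , 297.31863964, 192.24425486],
       [  0.        ,   0.        ,   1.        ]]), 'R': array([[ 2.62279039e-01, -9.64991963e-01,  4.65709081e-04],
       [-9.17722503e-01, -2.49282231e-01,  3.09263279e-01],
       [-2.98320486e-01, -8.15406675e-02, -9.50976344e-01]]), 't': array([-0.55079963, -0.0416028 ,  0.38028958])}
```

The top picture (800x600) shows three blue-gripped sleds at (533,293), (542,347) and (581,339). The look-alikes are green at (486,371) and pink at (532,404). The deck is at about (405,270), tilted foot down, with its blue start tab at (470,262). The holder is at (283,283), the lever knob at (211,272) and the tray at (212,377).

```bash
cat >> h.py <<'E'
def to(x,y,z,yaw=None):
    """tool-axis turn and shift from the measured pose to a down-pointing target (turn first)"""
    o=get_obs();p=o['ee_pos'];c=o['tcp_rot'][2]
    t=0 if yaw is None else (yaw-c+90)%180-90
    a=np.radians(c+t);D=np.array([x,y,z])-p
    print('pose',p.round(4),o['tcp_rot'].round(1),'open',round(o['opening'],4),'| turn z',round(-t,1),'shift',[round(float(v),4) for v in(D[0]*np.cos(a)+D[1]*np.sin(a),D[0]*np.sin(a)-D[1]*np.cos(a),-D[2])])
E
python3 - <<'E'
from h import *
im,d=camera('top');P=cloud('top',d);h=cv2.cvtColor(im,cv2.COLOR_RGB2HSV)
save('crop1.png',cv2.resize(im[170:275,290:430],(800,600),interpolation=cv2.INTER_CUBIC))
for n in('deck','tray','pocket0','lever','tab_start','tab_foot'):
    r=cut_out(n,'top')
    if r: 
        m=r[0]['mask'].astype(bool);print(n,r[0]['score'],mk(m,P,-.01,.2),P[m][:,2].min().round(3),P[m][:,2].max().round(3))
m=(h[...,1]>60)&(np.hypot(P[...,0]-.58,P[...,1]+.12)<.06)&(P[...,2]>.085)
bl=m&(abs(h[...,0]-109)<12);print('blue tab',mk(bl,P,.06,.13),np.median(P[bl],0))
o=(h[...,0]<20)&(h[...,1]>80)&(abs(P[...,1])<.15)&(P[...,0]>.44)&(P[...,0]<.72)
print('line',mk(o&(P[...,1]<-.01)&(P[...,1]>-.06),P,.06,.12),'otab',mk(o&(P[...,1]>.09),P,.01,.07))
to(.582,-.124,.13,3)
E
```

```text
deck 0.8 [0.5851, -0.0082, -83.3, 284, 261, 6849] -0.003 1.15
tray 0.91 [0.404, 0.3499, 85.3, 140, 102, 1669] -0.006 1.15
pocket0 0.85 [0.5662, 0.2703, -87.5, 173, 150, 1370] -0.002 1.15
lever 0.77 [0.5492, 0.2914, 52.6, 154, 17, 231] -0.0 1.15
tab_start 0.71 [0.5868, -0.0051, -84.7, 265, 260, 6796] -0.004 1.15
tab_foot 0.96 [0.5885, -0.009, -85.7, 282, 260, 6776] -0.003 1.15
blue tab [0.5816, -0.1191, 4.7, 71, 39, 306] [ 0.5812483  -0.11910056  0.10145518]
line [0.5757, -0.0349, 4.1, 217, 5, 144] otab [0.5642, 0.1087, 1.1, 70, 36, 278]
pose [ 0.1434 -0.531   0.2313] [-180.    -0.    15.1] open 0.0853 | turn z 12.1 shift [0.4593, -0.3835, 0.1013]
```

View pics/crop1.png

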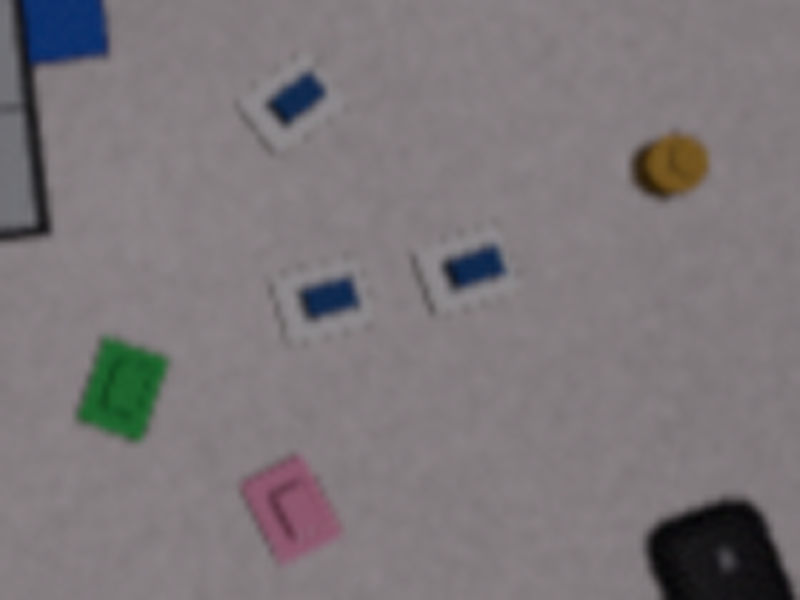

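The crop confirms three blue sleds at (297,97), (330,297) and (475,266). Green at (122,390) and pink at (291,508) are not for me. I'll level the deck first.

Request:
servo_tool([
  [[0,0,5.35],[0,0,0],0],
  [[0,0,5.35],[0,0,0],0],
  [[0,0,0],[0.034,-0.026,0.006],0],
  [[0,0,0],[0.034,-0.026,0.006],0],
  [[0,0,0],[0.034,-0.026,0.006],0],
  [[0,0,0],[0.034,-0.026,0.006],0],
  [[0,0,0],[0.034,-0.026,0.006],0],
  [[0,0,0],[0.034,-0.026,0.006],0],
  [[0,0,0],[0.034,-0.026,0.006],0],
  [[0,0,0],[0.034,-0.026,0.006],0],
  [[0,0,0],[0.034,-0.026,0.006],0],
  [[0,0,0],[0.034,-0.026,0.006],0],
])

```text
time: 3.0
ee_pos: [0.4635, -0.2441, 0.1712]
tcp_rot: [180.0, -0.0, 4.4]
wrist_force: [0.7, -1.2, 0.5]
opening: -0.0
grasp_force: 0.0
```

Request:
servo_tool([
  [[0,0,0],[0.034,-0.026,0.006],0],
  [[0,0,0],[0.034,-0.026,0.006],0],
  [[0,0,0],[0.034,-0.026,0.006],0],
  [[0,0,0],[0.029,-0.026,0.006],0],
  [[0,0,0],[0,0,0],0],
])

```text
time: 3.5
ee_pos: [0.587, -0.1284, 0.1455]
tcp_rot: [-179.9, 0.1, 4.6]
wrist_force: [-0.6, 0.4, 0.1]
opening: 0.0
grasp_force: 0.0
```

```bash
python3 -c "
from h import *
to(.584,-.13,.11,4.4)"
```

```text
pose [ 0.587  -0.1284  0.1455] [-1.799e+02  1.000e-01  4.600e+00] open 0.0 | turn z 0.2 shift [-0.0031, 0.0013, 0.0355]
```

Request:
servo_tool([
  [[0,0,0],[-0.003,0.001,0.015],0],
  [[0,0,0],[0,0,0.015],0],
  [[0,0,0],[0,0,0.008],0],
  [[0,0,0],[0,0,0.008],0],
  [[0,0,0],[0,0,0.008],0],
  [[0,0,0],[0,0,0.008],0],
  [[0,0,0],[0,0,0.006],0],
  [[0,0,0],[0,0,0.004],0],
  [[0,0,0],[0,0,0.004],0],
  [[0,0,0],[0,0,0],0],
])

```text
time: 4.5
ee_pos: [0.5819, -0.1328, 0.0707]
tcp_rot: [-180.0, 0.0, 4.4]
wrist_force: [0.6, 0.3, -0.5]
opening: -0.0001
grasp_force: 0.0
```

Request:
servo_tool([
  [[0,0,0],[0,0,0.003],0],
  [[0,0,0],[0,0,0.003],0],
  [[0,0,0],[0,0,0],0],
])

```text
time: 4.8
ee_pos: [0.582, -0.1328, 0.0698]
tcp_rot: [180.0, -0.2, 4.4]
wrist_force: [-15.1, 2.4, 34.8]
opening: -0.0003
grasp_force: 17.3
```

```bash
python3 - <<'E'
from h import *
print(get_obs()['ee_pos'],get_obs()['wrist_force'])
im,d=camera('top');P=cloud('top',d);h=cv2.cvtColor(im,cv2.COLOR_RGB2HSV)
s=(h[...,0]<20)&(h[...,1]>80)&(abs(P[...,0]-.57)<.03)&(P[...,1]>.09)&(P[...,1]<.15)
print('otab',mk(s,P,.01,.09),np.median(P[s],0))
E
```

```text
[ 0.58202558 -0.13281929  0.06983708] [-15.08150231   2.44678372  34.79471998]
otab [0.5697, 0.111, -0.2, 59, 41, 296] [0.56971262 0.10953283 0.07061332]
```

Request:
servo_tool([
  [[0,0,0],[0,0,-0.005],30],
  [[0,0,0],[0,0,-0.04],50],
  [[0,0,8.5],[0,0,-0.035],60],
  [[0,0,8.5],[0,0,0],60],
  [[0,0,8.5],[0,0,0],60],
  [[0,0,8.5],[0,0,0],60],
  [[0,0,8.5],[0,0,0],60],
  [[0,0,8.5],[0,0,0],60],
  [[0,0,5.4],[0,0,0],60],
  [[0,0,0],[0,0,0],60],
])

```text
time: 5.85
ee_pos: [0.5004, -0.2996, 0.1447]
tcp_rot: [-172.3, 2.5, -34.6]
wrist_force: [0.2, 0.2, -0.2]
opening: 0.051
grasp_force: 0.0
```

```bash
cat >> h.py <<'E'
def wl(pts,r=.04,zoff=0,name=None):
    k=calibration('wrist');im,d=camera('wrist');K=k['camera_matrix'];v,u=np.mgrid[:384,:512]
    x=(u-K[0,2])/K[0,0];y=(v-K[1,2])/K[1,1];rr=np.hypot(x,y)+1e-9;t=np.tan(np.minimum(rr,1.5))/rr
    P=np.stack([x*t*d,y*t*d,d],-1);P=(P-k['t'])@k['R'];P[d<=0]=9
    h=cv2.cvtColor(im,cv2.COLOR_RGB2HSV)
    blue=(h[...,0]>95)&(h[...,0]<130)&(h[...,1]>90)
    for p in pts:
        print('blue',p,mk(blue,P,zoff+.033,zoff+.043,(*p,r)),'white',mk((h[...,1]<70)&(h[...,2]>100),P,zoff+.010,zoff+.018,(*p,r)))
    if name: save(name,im)
    return im,d,P,h
E
python3 - <<'E'
from h import *
to(.534,-.236,.12,-53)
wl([(.534,-.236),(.4378,-.2475),(.451,-.319)],name='w1.png')
sleds(pts=[(.534,-.236),(.4378,-.2475),(.451,-.319)],r=.035)
im,d=camera('top');P=cloud('top',d);h=cv2.cvtColor(im,cv2.COLOR_RGB2HSV)
o=(h[...,0]<20)&(h[...,1]>80)&(abs(P[...,1])<.18)&(P[...,0]>.44)&(P[...,0]<.72)
print('line',mk(o&(P[...,1]<-.01)&(P[...,1]>-.06),P,.06,.12),'otab',mk(o&(P[...,1]>.09),P,.06,.08))
E
```

```text
pose [ 0.5004 -0.2996  0.1447] [-172.3    2.5  -34.6] open 0.051 | turn z 18.4 shift [-0.0305, -0.0651, 0.0247]
blue (0.534, -0.236) [0.5381, -0.2389, -56.7, 24, 16, 432] white [0.5379, -0.238, -55.5, 44, 34, 752]
blue (0.4378, -0.2475) [0.4404, -0.2487, -76.9, 25, 16, 357] white [0.4399, -0.2483, -77.1, 44, 34, 580]
blue (0.451, -0.319) [0.4535, -0.3194, -73.8, 24, 16, 451] white [0.4527, -0.3189, -74.5, 45, 33, 725]
blue (0.534, -0.236) [0.536, -0.2363, -47.0, 22, 12, 37] white [0.5328, -0.2404, 34.0, 42, 42, 97]
blue (0.4378, -0.2475) [0.4384, -0.2467, -77.7, 22, 12, 37] white [0.4377, -0.2479, -76.5, 43, 34, 103]
blue (0.451, -0.319) [0.4513, -0.3172, -73.4, 24, 11, 38] white [0.4507, -0.3192, -73.2, 42, 33, 97]
line [0.5759, -0.0372, 4.1, 217, 5, 138] otab [0.5645, 0.1116, 4.7, 69, 34, 316]
```

View pics/w1.png

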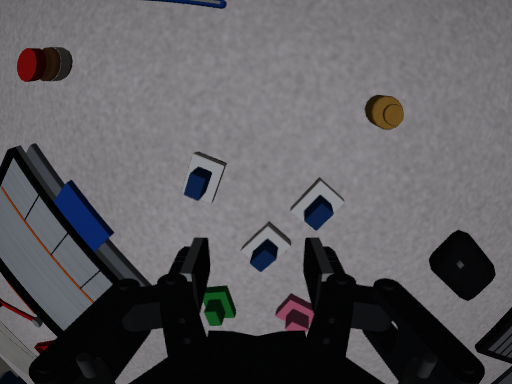

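```bash
python3 -c "
from h import *
o=get_obs();print(o['q'],o['qd'],o['wrist_force'],o['joint_efforts'])
to(.538,-.2385,.10,-56)"
```

```text
[-34.30185527  10.97509331   6.89682936  88.30967033   7.67890585
 179.94466482] [ 1.23351226 -0.11078169  0.17111862  0.00636003 -0.06837942  0.04459629] [0.36137212 0.05350789 0.05211648] [-1.53458498e+00 -5.85708225e+01  4.65802073e+01  4.76597417e-01
  3.93663039e-01  2.87374696e-04]
pose [ 0.5024 -0.2967  0.1452] [-172.3    2.4  -34.2] open 0.0512 | turn z 21.8 shift [-0.0283, -0.062, 0.0452]
```

Request:
servo_tool([
  [[0,0,0],[0,0,0],60],
  [[0,0,0],[0,0,0],60],
])

```text
time: 6.2
ee_pos: [0.5029, -0.2962, 0.1455]
tcp_rot: [-172.3, 2.3, -34.2]
wrist_force: [-0.1, -0.2, 1.0]
opening: 0.0512
grasp_force: 0.0
```

```bash
python3 -c "
from h import *
o=get_obs();print(o['q'],o['qd'])
to(.538,-.2385,.10,-56)"
```

```text
[-34.23185614  10.95552147   6.91062461  88.30786895   7.66419099
 179.94457623] [-0.13119757 -0.01551724  0.02385905  0.03993818 -0.00138207 -0.04884482]
pose [ 0.5029 -0.2962  0.1455] [-172.3    2.3  -34.2] open 0.0512 | turn z 21.8 shift [-0.0282, -0.0614, 0.0455]
```

```bash
cat >> h.py <<'E'
from scipy.spatial.transform import Rotation as Ro
def fix(yaw):
    c=Ro.from_euler('xyz',get_obs()['tcp_rot'],degrees=True)
    print('rotvec',(c.inv()*Ro.from_euler('xyz',[180,0,yaw],degrees=True)).as_rotvec(degrees=True).round(2))
E
python3 -c "
from h import *
fix(-34.2);fix(124)"
```

```text
rotvec [-7.66  2.34 -0.13]
rotvec [  -5.27   -9.96 -157.99]
```

Joint 6 hit its limit, because the yaw has to stay at or above q1. I'll turn the other way, to yaw 124.

Request:
servo_tool([
  [[0,0,-8],[0,0,0],60],
  [[-0.28,-0.52,-8.3],[0,0,0],60],
  [[-0.28,-0.52,-8.3],[0,0,0],60],
  [[-0.28,-0.52,-8.3],[0,0,0],60],
  [[-0.28,-0.52,-8.3],[0,0,0],60],
  [[-0.28,-0.52,-8.3],[0,0,0],60],
  [[-0.28,-0.52,-8.3],[0,0,0],60],
  [[-0.28,-0.52,-8.3],[0,0,0],60],
  [[-0.28,-0.52,-8.3],[0,0,0],60],
  [[-0.28,-0.52,-8.3],[0,0,0],60],
  [[-0.28,-0.52,-8.3],[0,0,0],60],
  [[-0.28,-0.52,-8.3],[0,0,0],60],
])

```text
time: 7.4
ee_pos: [0.5028, -0.2964, 0.1455]
tcp_rot: [-177.2, -2.4, 65.5]
wrist_force: [-0.5, 0.1, -0.2]
opening: 0.0513
grasp_force: 0.0
```

Request:
servo_tool([
  [[-0.28,-0.52,-8.3],[0,0,0],60],
  [[-0.28,-0.52,-8.3],[0,0,0],60],
  [[-0.28,-0.52,-8.3],[0,0,0],60],
  [[-0.28,-0.52,-8.3],[0,0,0],60],
  [[-0.28,-0.52,-8.3],[0,0,0],60],
  [[-0.28,-0.52,-8.3],[0,0,0],60],
  [[0,0,0],[0,0,0],60],
])

```text
time: 8.1
ee_pos: [0.5026, -0.2964, 0.1457]
tcp_rot: [179.8, -0.2, 115.1]
wrist_force: [0.2, 0.2, -0.0]
opening: 0.0513
grasp_force: 0.0
```

```bash
python3 -c "
from h import *
fix(124);to(.538,-.2385,.10,124);print(get_obs()['q'])"
```

```text
rotvec [ 0.24 -0.21 -8.87]
pose [ 0.5026 -0.2964  0.1457] [179.8  -0.2 115.1] open 0.0513 | turn z -8.9 shift [0.0282, 0.0617, 0.0457]
[-30.68604083   8.74768968   4.74087461  86.05585149   0.31729658
  34.18829773]
```

Request:
servo_tool([
  [[0.12,-0.1,-4.4],[0,0,0],60],
  [[0.12,-0.1,-4.5],[0,0,0],60],
  [[0,0,0],[0.014,0.031,0.023],60],
  [[0,0,0],[0.014,0.031,0.023],60],
  [[0,0,0],[0,0,0],60],
  [[0,0,0],[0,0,0],60],
])

```text
time: 8.7
ee_pos: [0.5383, -0.2385, 0.0991]
tcp_rot: [-179.9, -0.1, 123.8]
wrist_force: [0.2, -0.3, 0.7]
opening: 0.0508
grasp_force: 0.0
```

```bash
python3 -c "
from h import *
fix(124);wl([(.538,-.238)]);to(.538,-.2385,.018,124);print(get_obs()['q'])"
```

```text
rotvec [-0.05 -0.09 -0.25]
blue (0.538, -0.238) [0.5376, -0.2373, -56.5, 23, 15, 642] white [0.5385, -0.2383, -55.8, 44, 34, 1280]
pose [ 0.5384 -0.2393  0.0999] [-180.    -0.   123.7] open 0.0512 | turn z -0.3 shift [0.0009, 0.0002, 0.0819]
[-2.39668311e+01  9.76382313e+00  8.35507133e-01  8.10997301e+01
 -8.24215738e-05  3.23036658e+01]
```

Request:
servo_tool([
  [[0,0,0],[0.001,0,0.03],50],
  [[0,0,0],[0,0,0.03],50],
  [[0,0,0],[0,0,0.015],50],
  [[0,0,0],[0,0,0.006],50],
  [[0,0,0],[0,0,0],0],
  [[0,0,0],[0,0,0],0],
  [[0,0,0],[0,0,0],0],
  [[0,0,0],[0,0,0],0],
  [[0,0,0],[0,0,0],0],
], force=45)

```text
time: 9.65
ee_pos: [0.5384, -0.2391, 0.02]
tcp_rot: [179.9, 0.1, 123.8]
wrist_force: [-0.6, -0.4, 5.3]
opening: 0.0151
grasp_force: 47.0
```

Request:
servo_tool([
  [[0,0,0],[0,0,-0.02],0],
  [[0,0,0],[0,0,-0.04],0],
  [[0,0,0],[0,0,-0.04],0],
  [[0,0,0],[0,0,-0.04],0],
  [[0,0,7.4],[0,0,0],0],
  [[0,0,7.4],[0,0,0],0],
  [[0,0,7.4],[0,0,0],0],
  [[0,0,7.3],[0,0,0],0],
  [[0,0,0],[0,0,0],0],
])

```text
time: 10.55
ee_pos: [0.5376, -0.2386, 0.1586]
tcp_rot: [-180.0, -0.0, 94.2]
wrist_force: [-0.3, 0.0, -1.3]
opening: 0.0151
grasp_force: 46.0
```

```bash
python3 -c "
from h import *
fix(94.3);to(.6604,-.0647,.16,94.3);print(get_obs()['grasp_force'])"
```

```text
rotvec [-0.02 -0.03 -0.09]
pose [ 0.5376 -0.2386  0.1586] [-180.    -0.    94.2] open 0.0151 | turn z -0.1 shift [0.1642, 0.1355, -0.0014]
45.99597215652466
```

Request:
servo_tool([
  [[0,0,0],[0.0328,0.0271,0],0],
  [[0,0,0],[0.0328,0.0271,0],0],
  [[0,0,0],[0.0328,0.0271,0],0],
  [[0,0,0],[0.0328,0.0271,0],0],
  [[0,0,0],[0.0328,0.0271,0],0],
  [[0,0,0],[0,0,0],0],
  [[0,0,0],[0,0,0.03],0],
  [[0,0,0],[0,0,0],0],
])

```text
time: 11.35
ee_pos: [0.6588, -0.0646, 0.1246]
tcp_rot: [-179.6, -0.1, 94.5]
wrist_force: [-0.8, -0.6, -1.5]
opening: 0.0149
grasp_force: 45.9
```

```bash
python3 - <<'E'
from h import *
to(.6604,-.0647,.091,94.3)
im,d,P,h=wl([(.66,-.065)],zoff=.0905,name='w2.png')
o=(h[...,0]<20)&(h[...,1]>80)&(abs(P[...,1])<.15)&(P[...,0]>.44)&(P[...,0]<.72)
print('line',mk(o&(P[...,1]<-.01)&(P[...,1]>-.06),P,.06,.09))
E
```

```text
pose [ 0.6588 -0.0646  0.1246] [-1.796e+02 -1.000e-01  9.450e+01] open 0.0149 | turn z 0.2 shift [-0.0003, 0.0016, 0.0336]
blue (0.66, -0.065) [0.657, -0.052, 12.7, 16, 3, 225] white None
line [0.581, -0.0329, 0.5, 232, 40, 1554]
```

View pics/w2.png

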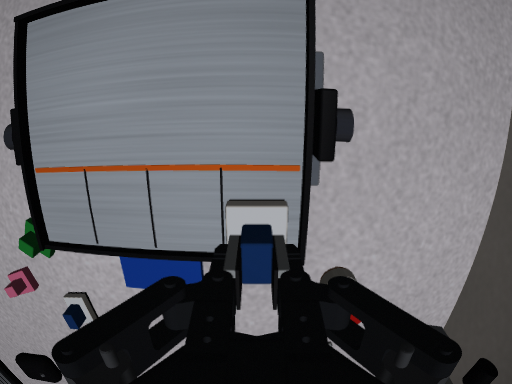

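The held sled is at (257,220), centred in the +x lane and squarely behind the orange line at y≈168. I'll lower it.

Request:
servo_tool([
  [[0,0,0],[0,0.001,0.02],0],
  [[0,0,0],[0,0,0.009],0],
  [[0,0,0],[0,0,0.003],0],
  [[0,0,0],[0,0,0.001],0],
  [[0,0,0],[0,0,0],0],
  [[0,0,0],[0,0,0],45],
  [[0,0,0],[0,0,0],45],
  [[0,0,0],[0,0,0],45],
  [[0,0,0],[0,0,-0.03],45],
  [[0,0,0],[0,0,-0.04],45],
])

```text
time: 12.4
ee_pos: [0.6603, -0.0647, 0.1642]
tcp_rot: [-179.7, -0.1, 94.3]
wrist_force: [1.2, 0.5, 0.1]
opening: 0.0382
grasp_force: 0.0
```

```bash
python3 - <<'E'
from h import *
sleds(pts=[(.66,-.065)],zoff=.07,r=.035)
sleds(pts=[(.4378,-.2475),(.451,-.319)],r=.035)
fix(102.8);to(.4395,-.249,.12,102.8)
E
```

```text
blue (0.66, -0.065) None white None
blue (0.4378, -0.2475) [0.4383, -0.2464, -77.7, 22, 12, 38] white [0.4377, -0.2479, -76.4, 43, 34, 90]
blue (0.451, -0.319) [0.4512, -0.3168, -73.4, 23, 11, 39] white [0.4507, -0.3193, -73.2, 40, 33, 85]
rotvec [ 0.45  0.09 -8.48]
pose [ 0.6632 -0.065   0.1719] [1.795e+02 1.000e-01 9.430e+01] open 0.0385 | turn z -8.5 shift [-0.1298, -0.2589, 0.0519]
```

Request:
servo_tool([
  [[0.4,0,-4.2],[0,0,0],50],
  [[0,0,-4.2],[0,0,0],50],
  [[0,0,0],[-0.0185,-0.037,0],50],
  [[0,0,0],[-0.0185,-0.037,0],50],
  [[0,0,0],[-0.0185,-0.037,0],50],
  [[0,0,0],[-0.0185,-0.037,0],50],
  [[0,0,0],[-0.0185,-0.037,0],50],
  [[0,0,0],[-0.0185,-0.037,0.02],50],
  [[0,0,0],[-0.0185,-0.037,0.02],50],
  [[0,0,0],[0,0,0.03],50],
  [[0,0,0],[0,0,0],50],
])

```text
time: 13.6
ee_pos: [0.4344, -0.248, 0.0941]
tcp_rot: [-179.4, -0.3, 102.6]
wrist_force: [-0.1, -0.2, -0.4]
opening: 0.0432
grasp_force: 0.0
```

```bash
python3 - <<'E'
from h import *
fix(102.8);wl([(.4395,-.249)]);sleds(pts=[(.66,-.065)],zoff=.07,r=.035)
to(.4395,-.249,.0195,102.8)
E
```

```text
rotvec [-0.61 -0.26 -0.2 ]
blue (0.4395, -0.249) [0.44, -0.2478, -76.8, 24, 15, 673] white [0.4403, -0.2482, -75.3, 44, 34, 1310]
blue (0.66, -0.065) [0.6579, -0.063, 88.2, 19, 16, 47] white [0.6597, -0.0638, -87.3, 43, 30, 83]
pose [ 0.4368 -0.248   0.0977] [-1.796e+02 -1.000e-01  1.027e+02] open 0.0426 | turn z -0.1 shift [-0.0015, 0.0024, 0.0782]
```

Request:
servo_tool([
  [[-0.4,0,-0.8],[-0.001,0.003,0.03],50],
  [[0,0,0],[0,0,0.03],50],
  [[0,0,0],[0,0,0.014],50],
  [[0,0,0],[0,0,0.004],50],
  [[0,0,0],[0,0,0],0],
  [[0,0,0],[0,0,0],0],
  [[0,0,0],[0,0,0],0],
  [[0,0,0],[0,0,0],0],
])

```text
time: 14.5
ee_pos: [0.4407, -0.249, 0.0209]
tcp_rot: [179.9, 0.0, 103.5]
wrist_force: [0.1, 0.9, 6.3]
opening: 0.0149
grasp_force: 45.0
```

Request:
servo_tool([
  [[0,0,0],[0,0,-0.02],0],
  [[0,0,0],[0,0,-0.04],0],
  [[0,0,0],[0,0,-0.04],0],
  [[0,0,0],[0,0,-0.04],0],
  [[0,0,4.6],[0,0,0],0],
  [[0,0,4.6],[0,0,0],0],
  [[0,0,0],[0,0,0],0],
])

```text
time: 15.2
ee_pos: [0.4399, -0.2488, 0.16]
tcp_rot: [180.0, -0.0, 94.2]
wrist_force: [-0.4, -0.5, -0.6]
opening: 0.015
grasp_force: 44.1
```

```bash
python3 -c "
from h import *
fix(94.3);to(.6066,-.0688,.16,94.3);print(get_obs()['grasp_force'])"
```

```text
rotvec [ 0.02 -0.04 -0.06]
pose [ 0.4399 -0.2488  0.16  ] [180.   -0.   94.2] open 0.015 | turn z -0.1 shift [0.167, 0.1798, -0.0]
44.09786760807037
```

Request:
servo_tool([
  [[0,0,0],[0.0278,0.03,0],0],
  [[0,0,0],[0.0278,0.03,0],0],
  [[0,0,0],[0.0278,0.03,0],0],
  [[0,0,0],[0.0278,0.03,0],0],
  [[0,0,0],[0.0278,0.03,0],0],
  [[0,0,0],[0.0278,0.03,0],0],
  [[0,0,0],[0,0,0],0],
  [[0,0,0],[0,0,0.03],0],
  [[0,0,0],[0,0,0],0],
  [[0,0,0],[0,0,0],0],
])

```text
time: 16.2
ee_pos: [0.6059, -0.0691, 0.1293]
tcp_rot: [-179.9, -0.1, 94.4]
wrist_force: [0.2, -0.5, -0.8]
opening: 0.0146
grasp_force: 44.3
```

```bash
python3 -c "
from h import *
fix(94.3);to(.6066,-.0688,.092,94.3);print(get_obs()['grasp_force'])"
```

```text
rotvec [-0.12 -0.09  0.05]
pose [ 0.6059 -0.0691  0.1293] [-1.799e+02 -1.000e-01  9.440e+01] open 0.0146 | turn z 0.1 shift [0.0002, 0.0008, 0.0373]
44.255125522613525
```

Request:
servo_tool([
  [[0,0,0],[0,0,0.02],0],
  [[0,0,0],[0,0,0.013],0],
  [[0,0,0],[0,0,0.004],0],
  [[0,0,0],[0,0,0.001],0],
  [[0,0,0],[0,0,0],0],
  [[0,0,0],[0,0,0],45],
  [[0,0,0],[0,0,0],45],
  [[0,0,0],[0,0,0],45],
  [[0,0,0],[0,0,-0.03],45],
  [[0,0,0],[0,0,-0.04],45],
  [[0,0,0],[0,0,0],45],
  [[0,0,-8.5],[0,0,0],45],
])

```text
time: 17.4
ee_pos: [0.6075, -0.0689, 0.1631]
tcp_rot: [179.8, -0.0, 102.9]
wrist_force: [-0.9, -0.1, -0.2]
opening: 0.0382
grasp_force: 0.0
```

```bash
python3 - <<'E'
from h import *
sleds(pts=[(.451,-.319)],r=.035)
fix(106);to(.453,-.319,.13,106)
E
```

```text
blue (0.451, -0.319) [0.4513, -0.3172, -73.4, 23, 11, 39] white [0.4507, -0.3194, -73.2, 40, 33, 87]
rotvec [ 0.07 -0.04 -2.36]
pose [ 0.6071 -0.0688  0.1621] [179.9  -0.  103.6] open 0.0384 | turn z -2.4 shift [-0.198, -0.2171, 0.0321]
```

Request:
servo_tool([
  [[0,0,-2.4],[0,0,0],50],
  [[0,0,0],[-0.0283,-0.031,0],50],
  [[0,0,0],[-0.0283,-0.031,0],50],
  [[0,0,0],[-0.0283,-0.031,0],50],
  [[0,0,0],[-0.0283,-0.031,0],50],
  [[0,0,0],[-0.0283,-0.031,0],50],
  [[0,0,0],[-0.0283,-0.031,0.02],50],
  [[0,0,0],[-0.0283,-0.031,0.02],50],
  [[0,0,0],[0,0,0.02],50],
  [[0,0,0],[0,0,0],50],
  [[0,0,0],[0,0,0],50],
])

```text
time: 18.55
ee_pos: [0.4492, -0.3165, 0.1013]
tcp_rot: [-180.0, -0.1, 105.1]
wrist_force: [-0.3, 0.2, 0.8]
opening: 0.0428
grasp_force: 0.0
```

```bash
python3 - <<'E'
from h import *
fix(106);wl([(.453,-.319)])
to(.453,-.319,.02,106)
E
```

```text
rotvec [-0.02 -0.1  -0.86]
blue (0.453, -0.319) [0.4528, -0.3185, -74.8, 24, 14, 615] white [0.4532, -0.3189, -73.2, 44, 34, 1248]
pose [ 0.4498 -0.3165  0.1021] [180.   -0.  105.2] open 0.0429 | turn z -0.8 shift [-0.0033, 0.0024, 0.0821]
```

Request:
servo_tool([
  [[0,0,-0.8],[-0.003,0.0025,0.03],50],
  [[0,0,0],[0,0,0.03],50],
  [[0,0,0],[0,0,0.017],50],
  [[0,0,0],[0,0,0.005],50],
  [[0,0,0],[0,0,0],0],
  [[0,0,0],[0,0,0],0],
  [[0,0,0],[0,0,0],0],
  [[0,0,0],[0,0,0],0],
])

```text
time: 19.4
ee_pos: [0.4534, -0.3194, 0.0209]
tcp_rot: [179.9, 0.0, 106.0]
wrist_force: [0.0, 2.3, 6.3]
opening: 0.0149
grasp_force: 45.4
```

Request:
servo_tool([
  [[0,0,0],[0,0,-0.02],0],
  [[0,0,0],[0,0,-0.04],0],
  [[0,0,0],[0,0,-0.04],0],
  [[0,0,0],[0,0,-0.04],0],
  [[0,0,5.9],[0,0,0],0],
  [[0,0,5.8],[0,0,0],0],
  [[0,0,0],[0,0,0],0],
])

```text
time: 20.1
ee_pos: [0.4526, -0.3193, 0.1598]
tcp_rot: [180.0, -0.0, 94.2]
wrist_force: [-0.5, -0.6, -1.0]
opening: 0.0149
grasp_force: 44.4
```

```bash
python3 -c "
from h import *
fix(94.3);to(.4989,-.0769,.16,94.3);print(get_obs()['grasp_force'])"
```

```text
rotvec [ 0.01 -0.04 -0.08]
pose [ 0.4526 -0.3193  0.1598] [180.   -0.   94.2] open 0.0149 | turn z -0.1 shift [0.2382, 0.0644, -0.0002]
44.44035530090332
```

Request:
servo_tool([
  [[0,0,0],[0.034,0.0092,0],0],
  [[0,0,0],[0.034,0.0092,0],0],
  [[0,0,0],[0.034,0.0092,0],0],
  [[0,0,0],[0.034,0.0092,0],0],
  [[0,0,0],[0.034,0.0092,0],0],
  [[0,0,0],[0.034,0.0092,0],0],
  [[0,0,0],[0.034,0.0092,0],0],
  [[0,0,0],[0,0,0.03],0],
  [[0,0,0],[0,0,0],0],
  [[0,0,0],[0,0,0],0],
])

```text
time: 21.1
ee_pos: [0.4982, -0.0771, 0.1294]
tcp_rot: [-179.9, -0.1, 94.4]
wrist_force: [-0.6, 0.4, -0.6]
opening: 0.0148
grasp_force: 44.4
```

```bash
python3 -c "
from h import *
fix(94.3);to(.4989,-.0769,.092,94.3);print(get_obs()['grasp_force'])"
```

```text
rotvec [-0.1  -0.09  0.11]
pose [ 0.4982 -0.0771  0.1294] [-1.799e+02 -1.000e-01  9.440e+01] open 0.0148 | turn z 0.1 shift [0.0001, 0.0007, 0.0374]
44.36232626438141
```

Request:
servo_tool([
  [[0,0,0],[0,0,0.02],0],
  [[0,0,0],[0,0,0.013],0],
  [[0,0,0],[0,0,0.004],0],
  [[0,0,0],[0,0,0.001],0],
  [[0,0,0],[0,0,0],0],
  [[0,0,0],[0,0,0],45],
  [[0,0,0],[0,0,0],45],
  [[0,0,0],[0,0,0],45],
  [[0,0,0],[0,0,-0.03],45],
  [[0,0,0],[0,0,-0.04],45],
  [[0,0,0],[0,0,0],45],
  [[0,0,0],[0,0,0],45],
])

```text
time: 22.3
ee_pos: [0.4994, -0.077, 0.1623]
tcp_rot: [179.9, -0.0, 94.3]
wrist_force: [-0.2, 0.1, -1.0]
opening: 0.0381
grasp_force: 0.0
```

Request:
servo_tool([
  [[0,0,0],[0.033,0.01,0],0],
  [[0,0,0],[0.033,0.01,0],0],
  [[0,0,0],[0.033,0.01,0],0],
  [[0,0,0],[0.033,0.01,0],0],
  [[0,0,0],[0.033,0.01,0],0],
  [[0,0,0],[0.028,0.01,0],0],
  [[0,0,0],[0,0.008,0],0],
  [[0,0,0],[0,0,0],0],
])

```text
time: 23.1
ee_pos: [0.5521, 0.1209, 0.16]
tcp_rot: [-179.9, -0.0, 94.4]
wrist_force: [-1.2, -0.2, -0.4]
opening: -0.0002
grasp_force: 0.0
```

```bash
cat >> h.py <<'E'
MID=np.array([.575,-.009]);YD=np.radians(4.3)
def deck(c='top',name=None,zlo=.095,zhi=.125):
    """blue grip tops over the deck, deck frame mm + world"""
    im,d=camera(c);P=cloud(c,d);h=cv2.cvtColor(im,cv2.COLOR_RGB2HSV)
    b=((h[...,0]>95)&(h[...,0]<130)&(h[...,1]>90)&(abs(P[...,0]-.57)<.13)&(abs(P[...,1])<.115)&(P[...,2]>zlo)&(P[...,2]<zhi)).astype(np.uint8)
    n,L,st,_=cv2.connectedComponentsWithStats(b)
    for i in range(1,n):
        if st[i,4]>15:
            q=P[L==i].mean(0)+[.0015,-.0015,0];v=q[:2]-MID
            print('sled at',q.round(4),'deck',[round(1000*float(a)) for a in(v@[np.cos(YD),np.sin(YD)],v@[-np.sin(YD),np.cos(YD)])],st[i,4])
    if name: save(name,cv2.resize(im[90:240,190:390],(800,600),interpolation=cv2.INTER_CUBIC))
E
python3 - <<'E'
from h import *
to(.565,.117,.09,94.3)
deck(name='d1.png')
E
```

```text
pose [0.5521 0.1209 0.16  ] [-179.9   -0.    94.4] open -0.0002 | turn z 0.1 shift [-0.0048, 0.0126, 0.07]
sled at [ 0.6596 -0.0647  0.1078] deck [80, -62] 48
sled at [ 0.6053 -0.0697  0.1082] deck [26, -63] 47
sled at [ 0.4978 -0.0776  0.1078] deck [-82, -63] 45
```

View pics/d1.png

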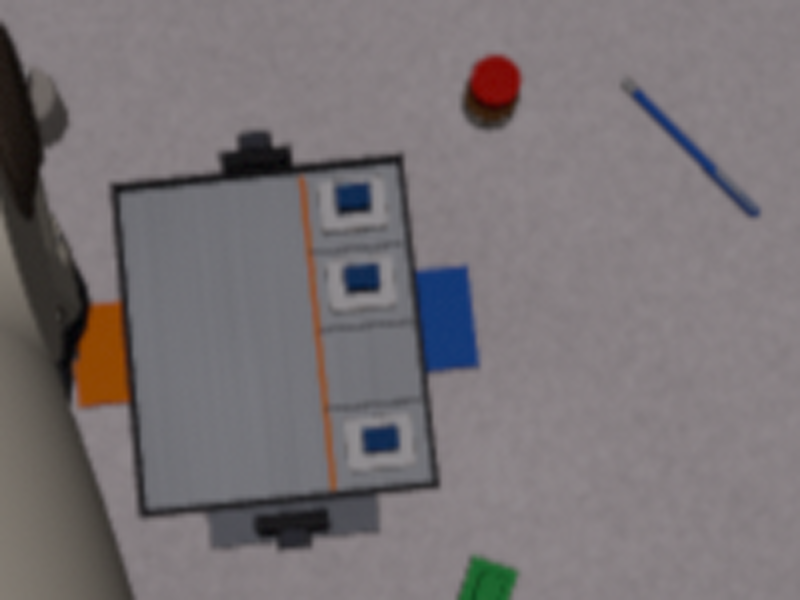

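All three sleds, at (352,197), (361,278) and (380,440), stand behind the orange line (x≈305–335) on the level deck. I'll tip it now.

Request:
servo_tool([
  [[0,0,0],[-0.004,0.0126,0.03],0],
  [[0,0,0],[0,0,0.03],0],
  [[0,0,0],[0,0,0.02],0],
  [[0,0,0],[0,0,0.008],0],
  [[0,0,0],[0,0,0.008],0],
  [[0,0,0],[0,0,0.008],0],
  [[0,0,0],[0,0,0.008],0],
  [[0,0,0],[0,0,0.008],0],
  [[0,0,0],[0,0,0.006],0],
  [[0,0,0],[0,0,0.004],0],
  [[0,0,0],[0,0,0],0],
])

```text
time: 24.25
ee_pos: [0.5657, 0.1173, 0.0329]
tcp_rot: [179.9, -0.1, 94.3]
wrist_force: [0.1, 0.0, 1.0]
opening: 0.0
grasp_force: 0.3
```

Request:
servo_tool([
  [[0,0,0],[0,0,0.003],0],
  [[0,0,0],[0,0,0.003],0],
  [[0,0,0],[0,0,0.002],0],
  [[0,0,0],[0,0,0],0],
  [[0,0,0],[0,0,0],0],
])

```text
time: 24.75
ee_pos: [0.5658, 0.1175, 0.0259]
tcp_rot: [179.9, -0.1, 94.3]
wrist_force: [-1.8, -2.6, 11.3]
opening: -0.0003
grasp_force: 5.1
```

Request:
servo_tool([
  [[0,0,0],[0,0,0.001],0],
  [[0,0,0],[0,0,0],0],
  [[0,0,0],[0,0,0],0],
  [[0,0,0],[0,0,0],0],
  [[0,0,0],[0,0,0],0],
  [[0,0,0],[0,0,0],0],
  [[0,0,0],[0,0,0],0],
  [[0,0,0],[0,0,0],0],
  [[0,0,0],[0,0,0],0],
  [[0,0,0],[0,0,0],0],
])

```text
time: 25.75
ee_pos: [0.5659, 0.1175, 0.0257]
tcp_rot: [179.8, -0.1, 94.3]
wrist_force: [-5.0, -1.8, 17.6]
opening: 0.0002
grasp_force: 8.0
```

```bash
python3 - <<'E'
from h import *
deck(name='d2.png',zlo=.04,zhi=.15);print(get_obs()['ee_pos'],get_obs()['wrist_force'])
E
```

```text
sled at [ 0.6582 -0.05    0.1274] deck [80, -47] 57
sled at [ 0.5838 -0.1074  0.1083] deck [1, -99] 184
sled at [0.5947 0.0733 0.0785] deck [26, 81] 55
sled at [ 0.497  -0.0621  0.1278] deck [-82, -47] 55
[0.56592512 0.11749139 0.02573571] [-5.49274749 -2.51894143 17.78608326]
```

View pics/d2.png

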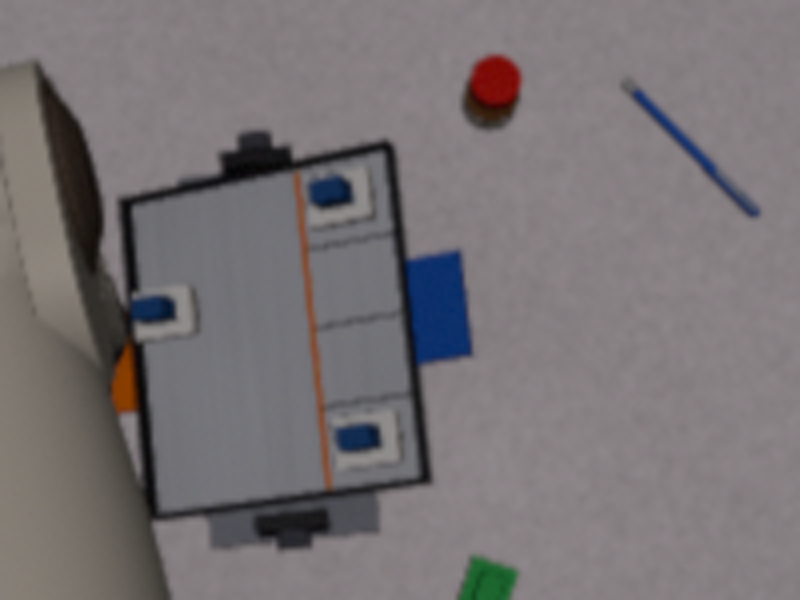

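The middle sled has slid to the foot, at (160,310). The two outer ones, at (335,192) and (362,437), stuck. So one sled is slick and two are grippy. Next I'll level the deck.

Request:
servo_tool([
  [[0,0,0],[0,0,-0.01],0],
  [[0,0,0],[0,0,-0.04],0],
  [[0,0,0],[0,0,-0.04],0],
  [[0,0,0],[0,0,-0.04],0],
  [[0,0,0],[0,0,-0.025],0],
  [[0,0,0],[-0.036,0,0],0],
  [[0,0,0],[-0.036,0,0],0],
  [[0,0,0],[-0.036,0,0],0],
  [[0,0,0],[-0.036,0,0],0],
  [[0,0,0],[-0.036,0,0],0],
  [[0,0,0],[-0.036,0,0],0],
  [[0,0,0],[-0.036,0,0],0],
])

```text
time: 27.0
ee_pos: [0.5838, -0.1353, 0.1778]
tcp_rot: [180.0, -0.1, 94.3]
wrist_force: [0.9, 0.1, 0.3]
opening: -0.0002
grasp_force: 0.0
```

Request:
servo_tool([
  [[0,0,0],[0,0,0],0],
  [[0,0,0],[0,0,0.03],0],
  [[0,0,0],[0,0,0.02],0],
  [[0,0,0],[0,0,0.01],0],
  [[0,0,0],[0,0,0.008],0],
  [[0,0,0],[0,0,0.008],0],
  [[0,0,0],[0,0,0.008],0],
  [[0,0,0],[0,0,0.008],0],
  [[0,0,0],[0,0,0.008],0],
  [[0,0,0],[0,0,0.005],0],
  [[0,0,0],[0,0,0.003],0],
  [[0,0,0],[0,0,0],0],
])

```text
time: 28.2
ee_pos: [0.5839, -0.1334, 0.07]
tcp_rot: [180.0, -0.1, 94.3]
wrist_force: [-2.9, -1.1, 9.7]
opening: 0.0002
grasp_force: 4.6
```

Request:
servo_tool([
  [[0,0,0],[0,0,0.001],0],
  [[0,0,0],[0,0,0],0],
  [[0,0,0],[0,0,-0.03],0],
  [[0,0,0],[0,0,-0.04],30],
  [[0,0,0],[0,0,-0.04],45],
  [[0,0,0],[0,0,0],45],
])

```text
time: 28.8
ee_pos: [0.5854, -0.1337, 0.1837]
tcp_rot: [179.6, -0.0, 94.3]
wrist_force: [-0.1, 0.7, 0.3]
opening: 0.0385
grasp_force: 0.0
```

```bash
python3 - <<'E'
from h import *
im,d=camera('top');P=cloud('top',d);h=cv2.cvtColor(im,cv2.COLOR_RGB2HSV)
s=(h[...,0]<20)&(h[...,1]>80)&(abs(P[...,0]-.57)<.03)&(P[...,1]>.10)&(P[...,1]<.15)
print('otab z',np.median(P[s],0))
r=(h[...,1]>150)&((h[...,0]<8)|(h[...,0]>172))
print('tray',mk(r,P,.012,.03,(.405,.345,.1)),'lever',mk(r,P,.02,.04,(.55,.29,.09)))
pl=np.isfinite(P[...,0])&(h[...,1]<60)
print('plate',mk(pl,P,.006,.022,(.57,.218,.085)))
deck()
to(.596,.066,.16,94.3)
E
```

```text
otab z [0.57062104 0.114374   0.07047827]
tray [0.4048, 0.3437, 84.1, 125, 90, 110] lever [0.5517, 0.2925, 50.7, 114, 10, 123]
plate [0.5709, 0.2129, 24.8, 163, 122, 1009]
sled at [ 0.6595 -0.0647  0.108 ] deck [80, -62] 48
sled at [0.5948 0.0658 0.1082] deck [25, 73] 47
pose [ 0.5841 -0.1335  0.1785] [ 1.80e+02 -1.00e-01  9.43e+01] open 0.0382 | turn z 0.0 shift [0.198, 0.0268, 0.0185]
```

Request:
servo_tool([
  [[0,0,0],[0.033,0.0045,0],45],
  [[0,0,0],[0.033,0.0045,0],45],
  [[0,0,0],[0.033,0.0045,0],45],
  [[0,0,0],[0.033,0.0045,0],45],
  [[0,0,0],[0.033,0.0045,0],45],
  [[0,0,0],[0.033,0.0045,0],45],
  [[0,0,0],[0,0,0],45],
  [[0,0,0],[0,0,0],45],
])

```text
time: 29.7
ee_pos: [0.5952, 0.0663, 0.1766]
tcp_rot: [-179.8, -0.1, 94.4]
wrist_force: [-0.2, -0.7, 0.4]
opening: 0.0386
grasp_force: 0.0
```

```bash
python3 - <<'E'
from h import *
fix(94.3);im,d,P,h=wl([(.596,.066)],zoff=.07,name='w3.png')
pl=(h[...,1]<60)
print('plate',mk(pl,P,.006,.022,(.57,.218,.085)))
for n in('pocket0','lever_pivot','lever_knob'): print(n,[(round(r['score'],2),w('wrist',r['xyz']).round(4).tolist()) for r in mark_of(n,'wrist')])
to(.596,.066,.09,94.3);deck()
E
```

```text
rotvec [-0.2  -0.07  0.11]
blue (0.596, 0.066) [0.5967, 0.0679, -88.3, 23, 15, 616] white [0.597, 0.0674, -87.6, 44, 34, 1243]
plate [0.5717, 0.2164, 2.2, 151, 65, 8167]
pocket0 [(0.98, [0.5513, 0.2106, 0.0113]), (0.83, [0.6015, 0.2185, 0.0106])]
lever_pivot [(0.82, [0.5098, 0.2393, 0.0284])]
lever_knob []
pose [0.5958 0.0647 0.178 ] [-1.799e+02 -1.000e-01  9.420e+01] open 0.0385 | turn z -0.1 shift [0.0012, 0.0003, 0.088]
sled at [ 0.6597 -0.0648  0.108 ] deck [80, -62] 47
sled at [ 0.4977 -0.0773  0.1085] deck [-82, -62] 44
```

View pics/w3.png

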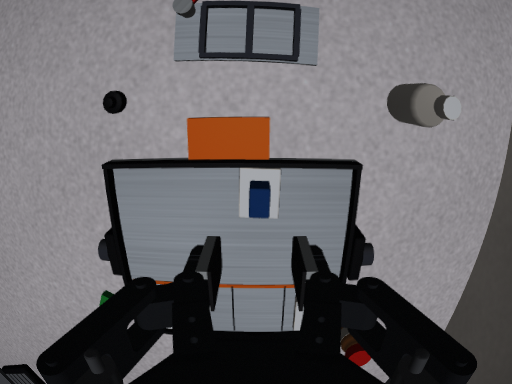

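The slid sled is at (260,192) by the foot rim. The holder's two pockets are at (226,30) and (275,30), both empty, with the lever open. I'll grasp the sled.

Request:
servo_tool([
  [[0,0,0.8],[0.0028,0.001,0.03],45],
  [[0,0,0],[0,0,0.03],45],
  [[0,0,0],[0,0,0.02],45],
  [[0,0,0],[0,0,0.007],45],
  [[0,0,0],[0,0,0],0],
  [[0,0,0],[0,0,0],0],
  [[0,0,0],[0,0,0],0],
  [[0,0,0],[0,0,0],0],
])

```text
time: 30.75
ee_pos: [0.5972, 0.0686, 0.0926]
tcp_rot: [179.9, -0.1, 93.5]
wrist_force: [0.1, -0.5, -0.2]
opening: 0.0148
grasp_force: 48.4
```

Request:
servo_tool([
  [[0,0,0],[0,0,-0.02],0],
  [[0,0,0],[0,0,-0.04],0],
  [[0,0,0],[0.025,0,0],0],
  [[0,0,0],[0.025,0,0],0],
  [[0,0,0],[0.025,0,0],0],
  [[0,0,0],[0.025,0,0],0],
  [[0,0,0],[0,0,0],0],
  [[0,0,0],[0,0,0],0],
])

```text
time: 31.55
ee_pos: [0.5906, 0.1688, 0.1519]
tcp_rot: [-180.0, -0.1, 93.6]
wrist_force: [1.4, -0.1, -0.9]
opening: 0.0149
grasp_force: 48.6
```

```bash
python3 - <<'E'
from h import *
im,d,P,h=wl([],name='w4.png')
pl=(h[...,1]<60)
print('plate',mk(pl,P,.006,.022,(.57,.218,.085)))
dk=(h[...,2]<60)&(h[...,1]<120)
print('frames',mk(dk,P,.012,.024,(.571,.217,.065)))
for n in('pocket0','lever_pivot','lever_knob'): print(n,[(round(r['score'],2),w('wrist',r['xyz']).round(4).tolist()) for r in mark_of(n,'wrist')])
to(.5957,.2165,.12,92.5);print(get_obs()['grasp_force'])
E
```

```text
plate [0.572, 0.2169, 2.2, 151, 65, 9491]
frames [0.5713, 0.2168, 2.0, 110, 61, 2221]
pocket0 [(0.67, [0.5998, 0.2149, 0.0102]), (0.63, [0.5904, 0.1702, 0.131])]
lever_pivot [(0.6, [0.5073, 0.2387, 0.027]), (0.16, [0.5895, 0.1678, 0.1311])]
lever_knob []
pose [0.5907 0.1676 0.1518] [-1.80e+02 -1.00e-01  9.35e+01] open 0.015 | turn z 1.0 shift [0.0486, 0.0071, 0.0318]
48.56213450431824
```

View pics/w4.png

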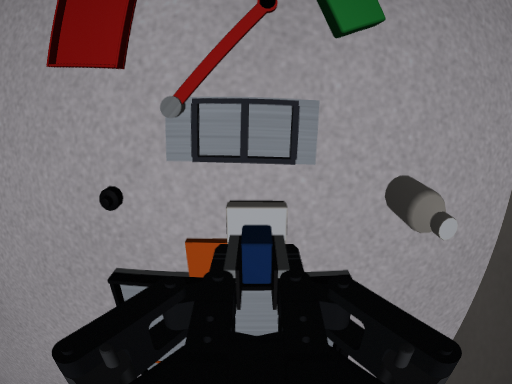

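The holder pockets are at (218,130) and (272,130), with the held sled at (257,225). I'll move over the right-hand pocket.

Request:
servo_tool([
  [[0,0,1.4],[0,0,0],0],
  [[0,0,0],[0.025,0.003,0],0],
  [[0,0,0],[0.0254,0.0034,0],0],
  [[0,0,0],[0,0,0.03],0],
  [[0,0,0],[0,0,0.03],0],
  [[0,0,0],[0,0,0.028],0],
  [[0,0,0],[0,0,0],0],
  [[0,0,0],[0,0,0],0],
  [[0,0,0],[0,0,0],0],
])

```text
time: 32.65
ee_pos: [0.596, 0.2192, 0.0659]
tcp_rot: [179.9, -0.1, 92.1]
wrist_force: [0.8, -0.4, -0.7]
opening: 0.0151
grasp_force: 48.5
```

```bash
python3 - <<'E'
from h import *
im,d,P,h=wl([(.5953,.2177)],zoff=.043,name='w5.png')
dk=(h[...,2]<60)&(h[...,1]<120)
print('frames',mk(dk,P,.012,.024,(.571,.217,.065)))
fix(92.1);to(.5953,.2182,.031,92.1);print(get_obs()['grasp_force'])
E
```

```text
blue (0.5953, 0.2177) [0.5959, 0.2194, 3.8, 41, 24, 1386] white [0.5956, 0.2299, 1.3, 34, 21, 1432]
frames [0.5713, 0.2176, 2.7, 110, 62, 3402]
rotvec [ 0.13 -0.13 -0.02]
pose [0.5961 0.2193 0.0659] [ 1.799e+02 -1.000e-01  9.210e+01] open 0.0148 | turn z -0.0 shift [-0.0011, -0.0008, 0.0349]
48.48550200462341
```

View pics/w5.png

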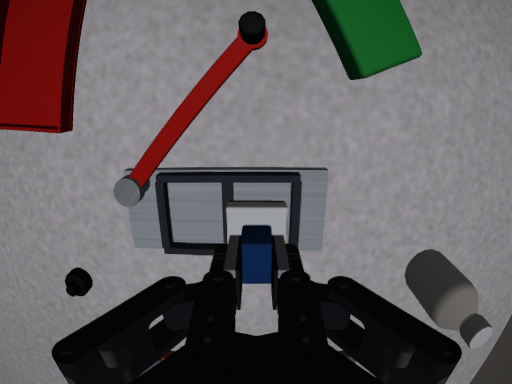

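The sled is lined up over the right pocket: its front edge at (258,205) sits inside the frame (232–298). I'll lower it and release.

Request:
servo_tool([
  [[0,0,0],[0,-0.0005,0.02],0],
  [[0,0,0],[0,0,0.009],0],
  [[0,0,0],[0,0,0.004],0],
  [[0,0,0],[0,0,0.003],0],
  [[0,0,0],[0,0,0],0],
  [[0,0,0],[0,0,0],0],
])

```text
time: 33.3
ee_pos: [0.5966, 0.2196, 0.0302]
tcp_rot: [179.7, -0.1, 92.1]
wrist_force: [2.9, 0.4, 10.1]
opening: 0.0146
grasp_force: 50.1
```

Request:
servo_tool([
  [[0,0,0],[0,0,-0.001],30],
  [[0,0,0],[0,0,0],45],
  [[0,0,0],[0,0,0],45],
  [[0,0,0],[0,0,-0.03],45],
  [[0,0,0],[0,0,-0.04],45],
  [[0,0,0],[-0.03,0,-0.03],45],
  [[0,0,0],[-0.03,0,0],45],
  [[0,0,0],[0,0,0],45],
  [[0,0,0],[0,0,0],45],
])

```text
time: 34.2
ee_pos: [0.5966, 0.1587, 0.1282]
tcp_rot: [-179.9, -0.1, 92.0]
wrist_force: [-0.4, 0.3, -0.1]
opening: 0.0386
grasp_force: 0.0
```

```bash
python3 - <<'E'
from h import *
im,d,P,h=wl([(.5953,.2182)],zoff=.008,name='w6.png')
dk=(h[...,2]<60)&(h[...,1]<120)
print('frames',mk(dk,P,.012,.024,(.571,.217,.065)))
for n in('lever_pivot','lever_knob'): print(n,[(round(r['score'],2),w('wrist',r['xyz']).round(4).tolist()) for r in mark_of(n,'wrist')])
kb=(h[...,2]<50)
print('knob',mk(kb,P,.045,.062,(.588,.335,.04)))
b=(h[...,0]>95)&(h[...,0]<130)&(h[...,1]>90)&(np.hypot(P[...,0]-.596,P[...,1]-.218)<.03);print('top z',np.median(P[b][:,2]),np.percentile(P[b][:,2],95))
deck();to(.59,.28,.18,92.1)
E
```

```text
blue (0.5953, 0.2182) [0.5962, 0.2189, -88.0, 23, 15, 642] white [0.5925, 0.2189, -87.8, 43, 41, 1418]
frames [0.5702, 0.2167, 1.9, 112, 61, 2718]
lever_pivot [(0.64, [0.5078, 0.2402, 0.0273])]
lever_knob []
knob None
top z 0.04686073515920184 0.04801853463813509
sled at [ 0.6596 -0.0647  0.1075] deck [80, -62] 48
sled at [ 0.4979 -0.0771  0.1083] deck [-82, -62] 45
pose [0.5964 0.1598 0.1279] [-1.799e+02 -1.000e-01  9.220e+01] open 0.0384 | turn z 0.1 shift [0.1203, -0.002, -0.0521]
```

View pics/w6.png

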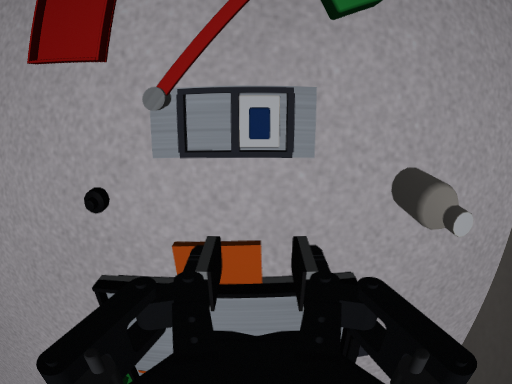

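The sled is seated in the right pocket at (260,122), with its top at 47 mm as expected. Next is the lever, which I'll sweep shut from its outer side with closed fingers.

Request:
servo_tool([
  [[0,0,-8],[0,0,0],0],
  [[0,0,-8],[0,0,0],0],
  [[0,0,-8],[0,0,0],0],
  [[0,0,0],[0.0323,0.0087,0],0],
  [[0,0,0],[0.0323,0.0087,0],0],
  [[0,0,0],[0.0323,0.0087,0],0],
  [[0,0,0],[0.0323,0.0087,0],0],
  [[0,0,0],[0.0323,0.0087,0],0],
  [[0,0,0],[0.0323,0.0087,0],0],
  [[0,0,0],[0,0,0],0],
  [[0,0,0],[0,0,0],0],
])

```text
time: 35.5
ee_pos: [0.5577, 0.3571, 0.1282]
tcp_rot: [-179.9, -0.1, 116.2]
wrist_force: [-0.2, -0.5, 1.8]
opening: 0.0001
grasp_force: 0.0
```

```bash
python3 - <<'E'
from h import *
fix(116);to(.558,.357,.04,116)
for c in('top','scene'):
    im,d=camera(c);P=cloud(c,d);h=cv2.cvtColor(im,cv2.COLOR_RGB2HSV)
    for n in('lever_knob','lever_pivot'): print(c,n,[(round(r['score'],2),w(c,r['xyz']).round(4).tolist()) for r in mark_of(n,c)][:2])
    print(mk((h[...,2]<50),P,.045,.062,(.587,.335,.02)),'box',mk((abs(h[...,0]-65)<15)&(h[...,1]>120),P,.02,.04,(.66,.365,.07)))
E
```

```text
rotvec [-0.06 -0.06  0.25]
pose [0.5577 0.3571 0.1282] [-1.799e+02 -1.000e-01  1.162e+02] open 0.0001 | turn z 0.2 shift [-0.0002, 0.0003, 0.0882]
top lever_knob [(0.81, [0.5858, 0.3335, 0.0466])]
top lever_pivot [(0.98, [0.5102, 0.239, 0.0251])]
[0.585, 0.3367, 84.3, 10, 9, 16] box [0.6579, 0.3612, -62.2, 78, 51, 472]
scene lever_knob [(0.69, [0.587, 0.3359, 0.0462]), (0.4, [0.5008, -0.4194, -0.0012])]
scene lever_pivot [(0.96, [0.5123, 0.2383, 0.0271])]
[0.591, 0.3361, 88.0, 12, 12, 29] box [0.6646, 0.3603, -61.8, 79, 47, 456]
```

Request:
servo_tool([
  [[0,0,0],[0,0.02,0],0],
  [[0,0,0],[0,0,0.03],0],
  [[0,0,0],[0,0,0.03],0],
  [[0,0,0],[0,0,0.02],0],
  [[0,0,0],[0,0,0.008],0],
  [[0,0,0],[0,0,0],0],
])

```text
time: 36.4
ee_pos: [0.5759, 0.3643, 0.04]
tcp_rot: [-179.9, -0.1, 116.1]
wrist_force: [0.7, -0.3, 0.6]
opening: 0.0001
grasp_force: 0.0
```

Request:
servo_tool([
  [[0,0,0],[-0.012,0,0],0],
  [[0,0,0],[-0.012,0,0],0],
  [[0,0,0],[-0.012,0,0],0],
  [[0,0,0],[-0.012,0,0],0],
  [[0,0,0],[-0.012,0,0],0],
  [[0,0,0],[-0.012,0,0],0],
  [[0,0,0],[-0.012,0,0],0],
  [[0,0,0],[-0.012,0,0],0],
  [[0,0,0],[0,0,0],0],
])

```text
time: 37.3
ee_pos: [0.6191, 0.2771, 0.0405]
tcp_rot: [-180.0, -0.1, 116.0]
wrist_force: [0.5, 0.6, -0.2]
opening: 0.0003
grasp_force: 0.0
```

```bash
python3 - <<'E'
from h import *
to(.635,.2615,.04,116)
for c in('scene','top'):
    im,d=camera(c);P=cloud(c,d);h=cv2.cvtColor(im,cv2.COLOR_RGB2HSV)
    r=(h[...,1]>150)&((h[...,0]<8)|(h[...,0]>172));print('lever',mk(r,P,.02,.04,(.57,.27,.09)))
E
```

```text
pose [0.6191 0.2771 0.0405] [-1.80e+02 -1.00e-01  1.16e+02] open 0.0003 | turn z 0.0 shift [-0.021, 0.0074, 0.0005]
lever [0.5816, 0.2507, 11.8, 125, 14, 163]
lever [0.5763, 0.2515, 10.1, 116, 12, 140]
```

Request:
servo_tool([
  [[0,0,0],[-0.006,0,0],0],
  [[0,0,0],[-0.006,0,0],0],
  [[0,0,0],[-0.003,0,0],0],
  [[0,0,0],[-0.002,0,0],0],
  [[0,0,0],[0,0,0],0],
])

```text
time: 37.9
ee_pos: [0.6262, 0.2633, 0.0407]
tcp_rot: [180.0, -0.1, 116.1]
wrist_force: [-0.1, -0.3, -0.0]
opening: 0.0001
grasp_force: 0.0
```

Request:
servo_tool([
  [[0,0,0],[-0.002,0,0],0],
  [[0,0,0],[-0.001,0,0],0],
  [[0,0,0],[0,0,0],0],
])

```text
time: 38.2
ee_pos: [0.6274, 0.2608, 0.0407]
tcp_rot: [180.0, -0.1, 116.1]
wrist_force: [0.1, -1.0, 0.1]
opening: 0.0001
grasp_force: 0.0
```

Request:
servo_tool([
  [[0,0,0],[-0.002,0,0],0],
  [[0,0,0],[-0.002,0,0],0],
  [[0,0,0],[0,0,0],0],
])

```text
time: 38.5
ee_pos: [0.6286, 0.2582, 0.0407]
tcp_rot: [-180.0, -0.2, 116.2]
wrist_force: [-3.5, 6.5, 1.2]
opening: -0.0003
grasp_force: 3.2
```

```bash
python3 - <<'E'
from h import *
print(get_obs()['wrist_force'])
for c in('scene','top'):
    im,d=camera(c);P=cloud(c,d);h=cv2.cvtColor(im,cv2.COLOR_RGB2HSV)
    r=(h[...,1]>150)&((h[...,0]<8)|(h[...,0]>172));print('lever',mk(r,P,.02,.04,(.57,.26,.09)),'plate')
E
```

```text
[-3.54776043  6.45508619  1.23933957]
lever [0.5811, 0.2373, 3.0, 129, 17, 148] plate
lever [0.5784, 0.2399, 1.5, 117, 11, 145] plate
```

The lever is at its stop: 7 N, and the bar at about 2° in world, the same yaw as the holder. I'll back off and fetch the stuck sleds.

Request:
servo_tool([
  [[0,0,0],[0.01,0,0],0],
  [[0,0,0],[0.015,0,0],0],
  [[0,0,0],[0,0,-0.04],0],
  [[0,0,0],[0,0,-0.05],0],
  [[0,0,0],[0,0,-0.05],0],
  [[0,0,7.3],[0,0,0],45],
  [[0,0,7.3],[0,0,0],45],
  [[0,0,7.2],[0,0,0],45],
  [[0,0,0],[0,0,0],45],
])

```text
time: 39.5
ee_pos: [0.6178, 0.2804, 0.1809]
tcp_rot: [-180.0, -0.1, 94.2]
wrist_force: [0.5, -0.4, 0.1]
opening: 0.0384
grasp_force: 0.0
```

```bash
python3 - <<'E'
from h import *
deck();fix(94.3);to(.4992,-.077,.17,94.3)
E
```

```text
sled at [ 0.6598 -0.0648  0.1079] deck [80, -62] 47
sled at [ 0.4977 -0.0773  0.1084] deck [-82, -62] 44
rotvec [-0.02 -0.07  0.2 ]
pose [0.6178 0.2802 0.1808] [-1.80e+02 -1.00e-01  9.45e+01] open 0.0382 | turn z 0.2 shift [-0.3473, -0.1451, 0.0108]
```

Request:
servo_tool([
  [[0,0,0],[-0.0347,-0.0145,0],45],
  [[0,0,0],[-0.0347,-0.0145,0],45],
  [[0,0,0],[-0.0347,-0.0145,0],45],
  [[0,0,0],[-0.0347,-0.0145,0],45],
  [[0,0,0],[-0.0347,-0.0145,0],45],
  [[0,0,0],[-0.0347,-0.0145,0],45],
  [[0,0,0],[-0.0347,-0.0145,0],45],
  [[0,0,0],[-0.0347,-0.0145,0],45],
  [[0,0,0],[-0.0347,-0.0145,0],45],
  [[0,0,0],[-0.0347,-0.0145,0],45],
  [[0,0,0],[0,0,0],45],
  [[0,0,0],[0,0,0],45],
])

```text
time: 40.75
ee_pos: [0.4996, -0.0777, 0.1806]
tcp_rot: [180.0, -0.1, 94.4]
wrist_force: [0.2, 0.2, -0.2]
opening: 0.0379
grasp_force: 0.0
```

```bash
python3 - <<'E'
from h import *
fix(94.3);wl([(.499,-.077)],zoff=.07);to(.4992,-.077,.093,94.3)
E
```

```text
rotvec [ 0.   -0.08  0.08]
blue (0.499, -0.077) [0.4988, -0.0763, -85.9, 24, 15, 609] white [0.4995, -0.0839, -86.1, 58, 34, 1206]
pose [ 0.4998 -0.0771  0.1805] [-1.80e+02 -1.00e-01  9.44e+01] open 0.0385 | turn z 0.1 shift [0.0001, -0.0006, 0.0875]
```

Centred on it. I'll descend, grip, lift, and turn to the tray's orientation (yaw 174).

Request:
servo_tool([
  [[0,0,0],[0,-0.0006,0.03],45],
  [[0,0,0],[0,0,0.03],45],
  [[0,0,0],[0,0,0.02],45],
  [[0,0,0],[0,0,0.0075],45],
  [[0,0,0],[0,0,0],0],
  [[0,0,0],[0,0,0],0],
  [[0,0,0],[0,0,0],0],
  [[0,0,0],[0,0,0],0],
  [[0,0,0],[0,0,-0.02],0],
  [[0,0,0],[0,0,-0.04],0],
  [[0,0,0],[0,0,-0.03],0],
  [[0,0,0],[0,0,0],0],
])

```text
time: 42.0
ee_pos: [0.5008, -0.0778, 0.1878]
tcp_rot: [179.6, 0.0, 94.3]
wrist_force: [-0.1, 0.2, -1.5]
opening: 0.0147
grasp_force: 48.8
```

Request:
servo_tool([
  [[0,0,-8],[0,0,0],0],
  [[0,0,-8],[0,0,0],0],
  [[0,0,-8],[0,0,0],0],
  [[0,0,-8],[0,0,0],0],
  [[0,0,-8],[0,0,0],0],
  [[0,0,-8],[0,0,0],0],
  [[0,0,-8],[0,0,0],0],
  [[0,0,-8],[0,0,0],0],
  [[0,0,-8],[0,0,0],0],
  [[0,0,-7.7],[0,0,0],0],
  [[0,0,0],[0,0,0],0],
])

```text
time: 43.1
ee_pos: [0.499, -0.0775, 0.1824]
tcp_rot: [179.9, -0.1, 174.1]
wrist_force: [0.2, -0.2, -0.4]
opening: 0.0142
grasp_force: 48.7
```

```bash
python3 - <<'E'
from h import *
fix(174);to(.403,.314,.16,174);print(get_obs()['grasp_force'])
E
```

```text
rotvec [ 0.07 -0.06  0.12]
pose [ 0.499  -0.0775  0.1824] [ 1.799e+02 -1.000e-01  1.741e+02] open 0.0142 | turn z 0.1 shift [0.1364, 0.3793, 0.0224]
48.670252561569214
```

Request:
servo_tool([
  [[0,0,0],[0.0136,0.0379,0],0],
  [[0,0,0],[0.0136,0.0379,0],0],
  [[0,0,0],[0.0136,0.0379,0],0],
  [[0,0,0],[0.0136,0.0379,0],0],
  [[0,0,0],[0.0136,0.0379,0],0],
  [[0,0,0],[0.0136,0.0379,0],0],
  [[0,0,0],[0.0136,0.0379,0],0],
  [[0,0,0],[0.0136,0.0379,0],0],
  [[0,0,0],[0.0136,0.0379,0],0],
  [[0,0,0],[0.0136,0.0379,0],0],
  [[0,0,0],[0,0,0.05],0],
  [[0,0,0],[0,0,0],0],
])

```text
time: 44.3
ee_pos: [0.4, 0.3125, 0.1268]
tcp_rot: [-179.6, -0.5, 173.9]
wrist_force: [-1.4, -0.9, -2.1]
opening: 0.0148
grasp_force: 48.6
```

```bash
python3 - <<'E'
from h import *
im,d,P,h=wl([])
r=(h[...,1]>150)&((h[...,0]<8)|(h[...,0]>172));print('tray',mk(r,P,-.01,.03,(.405,.343,.12)))
fix(174);to(.403,.314,.026,174);print(get_obs()['grasp_force'])
print([(round(r['score'],2),w('wrist',r['xyz']).round(4).tolist()) for r in mark_of('tray','wrist')][:2])
E
```

```text
tray [0.4064, 0.3478, 84.0, 131, 94, 11014]
rotvec [-0.2  -0.31 -0.1 ]
pose [0.4014 0.3126 0.1305] [-179.8   -0.3  173.9] open 0.0146 | turn z -0.1 shift [-0.0015, 0.0015, 0.1045]
48.636603355407715
[(0.75, [0.409, 0.3466, 0.0038]), (0.66, [0.4348, 0.1391, 0.0084])]
```

Request:
servo_tool([
  [[0,0,0],[-0.002,0.0037,0.03],0],
  [[0,0,0],[0,0,0.03],0],
  [[0,0,0],[0,0,0.03],0],
  [[0,0,0],[0,0,0.01],0],
  [[0,0,0],[0,0,0.004],0],
  [[0,0,0],[0,0,0.002],0],
  [[0,0,0],[0,0,0],0],
])

```text
time: 45.1
ee_pos: [0.4066, 0.3178, 0.0291]
tcp_rot: [179.8, 0.1, 174.0]
wrist_force: [-0.0, -0.1, -0.8]
opening: 0.0147
grasp_force: 48.6
```

Request:
servo_tool([
  [[0,0,0],[0,0,0.003],0],
  [[0,0,0],[0,0,0.001],0],
  [[0,0,0],[0,0,0],0],
  [[0,0,0],[0,0,0],45],
  [[0,0,0],[0,0,0],45],
  [[0,0,0],[0,0,0],45],
  [[0,0,0],[0,0,-0.03],45],
  [[0,0,0],[0,0,-0.05],45],
  [[0,0,0],[0,0,-0.05],45],
  [[0,0,0],[0,0,-0.03],45],
  [[0,0,0],[0,0,0],45],
])

```text
time: 46.2
ee_pos: [0.4071, 0.3183, 0.1883]
tcp_rot: [179.6, 0.3, 174.0]
wrist_force: [-0.1, 0.8, -0.2]
opening: 0.0385
grasp_force: 0.0
```

Request:
servo_tool([
  [[0,0,8],[0,0,0],45],
  [[0,0,8],[0,0,0],45],
  [[0,0,8],[0,0,0],45],
  [[0,0,8],[0,0,0],45],
  [[0,0,8],[0,0,0],45],
  [[0,0,8],[0,0,0],45],
  [[0,0,8],[0,0,0],45],
  [[0,0,8],[0,0,0],45],
  [[0,0,8],[0,0,0],45],
  [[0,0,7.7],[0,0,0],45],
  [[0,0,0],[0,0,0],45],
])

```text
time: 47.3
ee_pos: [0.4055, 0.317, 0.1824]
tcp_rot: [-179.9, -0.0, 94.2]
wrist_force: [-0.1, -0.9, -0.7]
opening: 0.0385
grasp_force: 0.0
```

```bash
python3 - <<'E'
from h import *
deck();fix(94.3);to(.6602,-.0647,.18,94.3)
sleds('scene',pts=[(.406,.317)],zoff=.003,r=.05);sleds('wrist' and 'top',pts=[(.406,.317)],zoff=.003,r=.05)
E
```

```text
sled at [ 0.6599 -0.0648  0.1075] deck [80, -62] 47
rotvec [-0.08 -0.04  0.18]
pose [0.4055 0.317  0.1826] [-179.9   -0.    94.5] open 0.0388 | turn z 0.2 shift [-0.3997, 0.2253, 0.0026]
blue (0.406, 0.317) [0.4107, 0.3152, -14.1, 21, 14, 38] white None
blue (0.406, 0.317) [0.4036, 0.3162, -2.3, 19, 15, 42] white [0.4039, 0.318, -4.2, 42, 32, 76]
```

Request:
servo_tool([
  [[0,0,0],[-0.0363,0.0205,0],45],
  [[0,0,0],[-0.0363,0.0205,0],45],
  [[0,0,0],[-0.0363,0.0205,0],45],
  [[0,0,0],[-0.0363,0.0205,0],45],
  [[0,0,0],[-0.0363,0.0205,0],45],
  [[0,0,0],[-0.0363,0.0205,0],45],
  [[0,0,0],[-0.0363,0.0205,0],45],
  [[0,0,0],[-0.0363,0.0205,0],45],
  [[0,0,0],[-0.0363,0.0205,0],45],
  [[0,0,0],[-0.0363,0.0205,0],45],
  [[0,0,0],[-0.0363,0.0205,0],45],
  [[0,0,0],[0,0,0],45],
])

```text
time: 48.65
ee_pos: [0.6621, -0.0682, 0.1806]
tcp_rot: [-179.9, -0.0, 94.3]
wrist_force: [-1.1, 0.6, -0.1]
opening: 0.0382
grasp_force: 0.0
```

Request:
servo_tool([
  [[0,0,0],[0,0,0],45],
])

```text
time: 48.75
ee_pos: [0.6607, -0.0648, 0.1817]
tcp_rot: [-179.9, -0.1, 94.3]
wrist_force: [-1.1, 1.9, 0.6]
opening: 0.0381
grasp_force: 0.0
```

```bash
python3 - <<'E'
from h import *
fix(94.3);wl([(.660,-.065)],zoff=.07);to(.6602,-.0647,.093,94.3)
E
```

```text
rotvec [-0.11 -0.1   0.04]
blue (0.66, -0.065) [0.6612, -0.0639, -85.4, 24, 15, 605] white [0.6693, -0.063, 4.5, 49, 43, 1217]
pose [ 0.6604 -0.064   0.1823] [-1.799e+02 -1.000e-01  9.440e+01] open 0.0384 | turn z 0.1 shift [-0.0007, -0.0003, 0.0893]
```

Request:
servo_tool([
  [[0,0,0],[0,0,0.03],45],
  [[0,0,0],[0,0,0.03],45],
  [[0,0,0],[0,0,0.02],45],
  [[0,0,0],[0,0,0.0085],45],
  [[0,0,0],[0,0,0],0],
  [[0,0,0],[0,0,0],0],
  [[0,0,0],[0,0,0],0],
  [[0,0,0],[0,0,0],0],
  [[0,0,0],[0,0,-0.02],0],
  [[0,0,0],[0,0,-0.04],0],
  [[0,0,0],[0,0,-0.03],0],
  [[0,0,0],[0,0,0],0],
])

```text
time: 50.0
ee_pos: [0.6623, -0.0643, 0.1902]
tcp_rot: [179.6, 0.0, 94.3]
wrist_force: [0.5, -0.3, 0.3]
opening: 0.0146
grasp_force: 48.4
```

Request:
servo_tool([
  [[0,0,-8],[0,0,0],0],
  [[0,0,-8],[0,0,0],0],
  [[0,0,-8],[0,0,0],0],
  [[0,0,-8],[0,0,0],0],
  [[0,0,-8],[0,0,0],0],
  [[0,0,-8],[0,0,0],0],
  [[0,0,-8],[0,0,0],0],
  [[0,0,-8],[0,0,0],0],
  [[0,0,-8],[0,0,0],0],
  [[0,0,-7.7],[0,0,0],0],
  [[0,0,0],[0,0,0],0],
])

```text
time: 51.1
ee_pos: [0.6605, -0.0641, 0.1837]
tcp_rot: [179.9, -0.1, 174.1]
wrist_force: [0.5, 0.2, -0.3]
opening: 0.0146
grasp_force: 48.3
```

```bash
python3 - <<'E'
from h import *
fix(174);to(.410,.372,.18,174);print(get_obs()['grasp_force'],get_obs()['q'])
E
```

```text
rotvec [ 0.07 -0.08  0.13]
pose [ 0.6605 -0.0641  0.1837] [ 1.799e+02 -1.000e-01  1.741e+02] open 0.0146 | turn z 0.1 shift [0.2947, 0.4075, 0.0037]
48.300697803497314 [-5.57365723e+00  2.05682082e+01  2.31777014e+01  9.26878336e+01
  6.95697213e-02  3.00373107e-01]
```

12 rows of (0.0246, 0.034).

Request:
servo_tool([
  [[0,0,0],[0.0246,0.034,0],0],
  [[0,0,0],[0.0246,0.034,0],0],
  [[0,0,0],[0.0246,0.034,0],0],
  [[0,0,0],[0.0246,0.034,0],0],
  [[0,0,0],[0.0246,0.034,0],0],
  [[0,0,0],[0.0246,0.034,0],0],
  [[0,0,0],[0.0246,0.034,0],0],
  [[0,0,0],[0.0246,0.034,0],0],
  [[0,0,0],[0.0246,0.034,0],0],
  [[0,0,0],[0.0246,0.034,0],0],
  [[0,0,0],[0.0246,0.034,0],0],
  [[0,0,0],[0.0246,0.034,0],0],
])

```text
time: 52.3
ee_pos: [0.4085, 0.3738, 0.1849]
tcp_rot: [179.9, -0.0, 173.7]
wrist_force: [1.4, 0.7, -1.2]
opening: 0.0146
grasp_force: 48.3
```

Request:
servo_tool([
  [[0,0,0],[0,0,0.05],0],
  [[0,0,0],[0,0,0],0],
  [[0,0,0],[0,0,0],0],
])

```text
time: 52.6
ee_pos: [0.4091, 0.3719, 0.1349]
tcp_rot: [-180.0, -0.1, 173.9]
wrist_force: [0.5, 0.1, -0.1]
opening: 0.0149
grasp_force: 48.2
```

```bash
python3 - <<'E'
from h import *
wl([(.406,.317)],zoff=.003)
fix(174);to(.410,.373,.026,174);print(get_obs()['grasp_force'])
E
```

```text
blue (0.406, 0.317) [0.4235, 0.305, -6.5, 24, 16, 475] white [0.4236, 0.3045, -6.1, 42, 34, 721]
rotvec [ 0.11  0.01 -0.13]
pose [0.4102 0.3724 0.1366] [179.9   0.  173.9] open 0.0151 | turn z -0.1 shift [0.0002, 0.0006, 0.1106]
48.26110303401947
```

Request:
servo_tool([
  [[0,0,0],[0,0,0.03],0],
  [[0,0,0],[0,0,0.03],0],
  [[0,0,0],[0,0,0.03],0],
  [[0,0,0],[0,0,0.014],0],
  [[0,0,0],[0,0,0.005],0],
  [[0,0,0],[0,0,0.002],0],
  [[0,0,0],[0,0,0],0],
])

```text
time: 53.35
ee_pos: [0.4108, 0.373, 0.0282]
tcp_rot: [179.8, 0.1, 173.9]
wrist_force: [-4.5, -4.0, 11.6]
opening: 0.0147
grasp_force: 49.9
```

Request:
servo_tool([
  [[0,0,0],[0,0,0.001],0],
  [[0,0,0],[0,0,0],0],
  [[0,0,0],[0,0,0],45],
  [[0,0,0],[0,0,0],45],
  [[0,0,0],[0,0,0],45],
  [[0,0,0],[0,0,-0.03],45],
  [[0,0,0],[0,0,-0.05],45],
  [[0,0,0],[-0.05,0,-0.05],45],
  [[0,0,0],[-0.04,0.04,0],45],
  [[0,0,0],[0,0,0],45],
  [[0,0,0],[0,0,0],45],
])

```text
time: 54.45
ee_pos: [0.484, 0.4004, 0.1367]
tcp_rot: [-180.0, -0.2, 174.0]
wrist_force: [0.3, -0.3, -0.7]
opening: 0.0386
grasp_force: 0.0
```

```bash
python3 - <<'E'
from h import *
print(get_obs()['ee_pos'])
im,d=camera('scene');save('s9.png',cv2.resize(im[110:260,330:480],(600,600),interpolation=cv2.INTER_CUBIC))
sleds('scene',pts=[(.4235,.305),(.41,.373)],zoff=.003,r=.035);sleds('top',pts=[(.4235,.305),(.41,.373)],zoff=.003,r=.035);sleds('top',pts=[(.596,.218)],zoff=.008,r=.035)
im,d=camera('top');P=cloud('top',d);h=cv2.cvtColor(im,cv2.COLOR_RGB2HSV)
s=(h[...,0]<20)&(h[...,1]>80)&(abs(P[...,0]-.57)<.03)&(P[...,1]>.10)&(P[...,1]<.15)
print('otab z',np.median(P[s],0))
r=(h[...,1]>150)&((h[...,0]<8)|(h[...,0]>172))
print('lever',mk(r,P,.02,.04,(.57,.26,.09)))
save('t9.png',cv2.resize(im[100:260,100:320],(800,582),interpolation=cv2.INTER_CUBIC))
E
```

```text
[0.48396706 0.40039459 0.13672097]
blue (0.4235, 0.305) [0.4295, 0.3018, -8.6, 20, 12, 35] white None
blue (0.41, 0.373) [0.4154, 0.37, -4.5, 19, 13, 36] white None
blue (0.4235, 0.305) [0.4223, 0.3038, -2.8, 19, 13, 40] white [0.4237, 0.3045, -6.2, 43, 31, 72]
blue (0.41, 0.373) [0.4093, 0.3714, -1.9, 17, 13, 41] white [0.4086, 0.372, -3.8, 42, 30, 72]
blue (0.596, 0.218) [0.5932, 0.2173, -89.1, 21, 13, 40] white [0.5947, 0.2148, -81.9, 33, 28, 45]
otab z [0.57021354 0.11447299 0.07048715]
lever [0.5786, 0.2395, 1.6, 118, 10, 139]
```

View pics/s9.png

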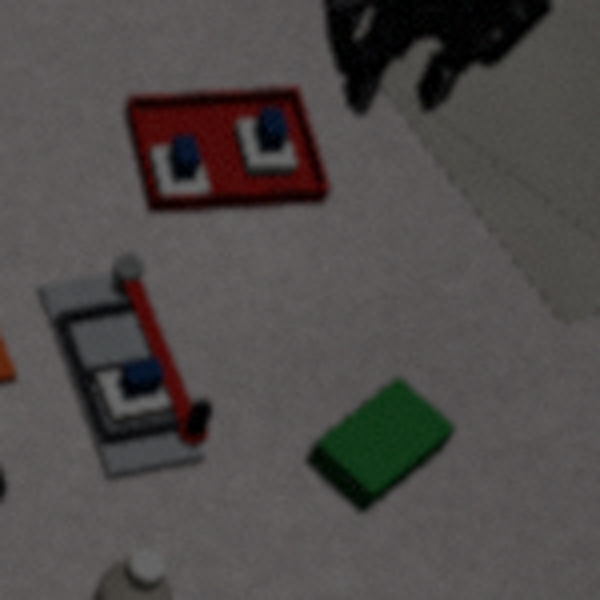

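View pics/t9.png

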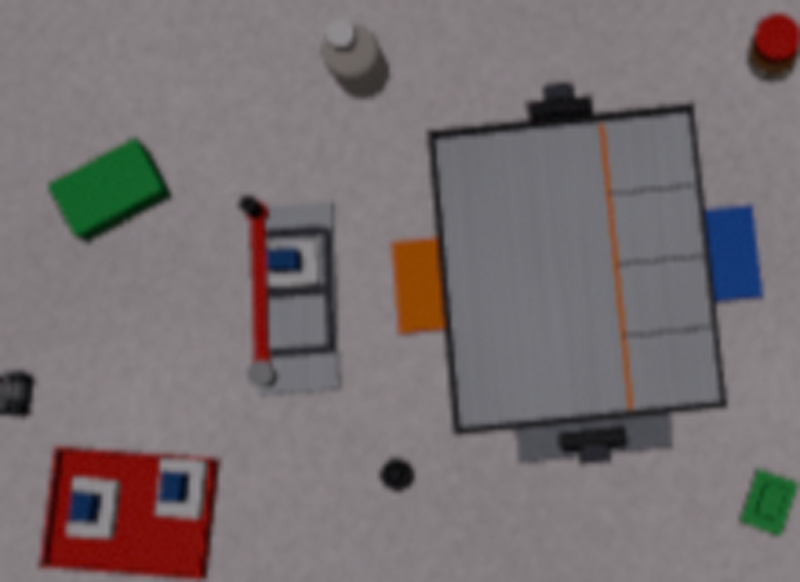

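The slick sled is locked in its pocket at (285,260). Both grippy sleds are flat in the tray, at (90,507) and (178,487); the second was nudged aside but is still inside. The deck is level and the lever shut. I'll do one quick flatness check and hand in if it passes.

```bash
python3 - <<'E'
from h import *
im,d=camera('top');P=cloud('top',d);h=cv2.cvtColor(im,cv2.COLOR_RGB2HSV)
ok=True
for p in[(.4225,.304),(.4095,.3715)]:
    b=(h[...,0]>95)&(h[...,0]<130)&(h[...,1]>90)&(np.hypot(P[...,0]-p[0],P[...,1]-p[1])<.02)&(P[...,2]>.03)
    z=P[b][:,2];print(np.median(z),z.std());ok&=abs(np.median(z)-.041)<.004
if ok: print(job_done())
E
```

```text
0.04143405246125539 0.0033293755863183145
0.04102643860629106 0.0029140403821571277
the job is handed in; nothing more can be done
None
```

I handed the job in at about 55 s of the 210 s; the hand-in call did not report a verdict. One sled slid and is locked in a holder pocket, the two that stuck are flat in the red tray, the deck is level and the lever is shut.

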